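Bring the coin feed up to the green speed mark

TASK

The coining press is ready to run: bring its coin feed up to speed. With a fingertip against the side of the pointer handle, without pinching it, push the speed selector on the console clockwise, click by click, until it clicks in at the green mark and do not let it run past that mark; only then press the blue button on the console all the way in to confirm the speed, and let it go. Leave the white button, the red emergency stop and the things lying about where they are.

Things in the scene. Friction and masses are not known exactly. Their poses are not given: they have to be found in the camera images.
- console: Light-grey sheet-metal operator's desk, fixed, 260 (x) by 320 (y) mm; its place and yaw vary. Origin: centre of its underside, on the bench; x points away from the operator and robot, z up. The dark control panel slopes up 12 degrees, from 60 mm high at x = -130 mm to 100 mm at x = +60; behind it a flat ledge to x = +130. Selector on its left (+y), buttons and 11 mm tall lamps on its right.
- dial_axis (a point): Where the speed selector's axis meets the panel's surface. The panel's frame: z its outward normal (leaning 12 degrees to the operator) and the selector's axis, x up the slope away from the operator, y to the left. 8 painted marks 30 degrees apart, 46 to 62 mm from the axis: position 1 is 105 degrees to the left (+y) of x, position 8 is 105 degrees to its right. Nothing else stands within 60 mm.
- green_mark (a point): Centre of the one broad green mark (15 by 10 mm, flat on the panel, 54 mm from the axis, 45 degrees to the right of the panel's x): position 6. Positions 1 to 5 have thin white marks, 7 and 8 thin orange ones. Same frame as dial_axis.
- dial (a joint): Selector angle in rad, clockwise from above: 0 at position 1, 0.5236 per click, 2.618 at position 6, the green mark; end stops beyond positions 1 and 8. Starts at rest at position 2, 3 or 4. A spring detent holds each position: pushing it out takes up to about 0.16 N m (5 to 6 N at 30 mm); past halfway (15 degrees) it snaps forward to the next one by itself, away from the finger, and stays.
- dial_nose (a point): Tip of the pointer handle, 40 mm from the axis, 20 mm above the panel; turns with the selector: x points from axis to tip, along the bar and its white line, z along the axis. A straight black bar 14 mm wide, from 26 mm behind the axis to 40 mm ahead; its sides stand 8 to 30 mm above the panel, a ridge with the white line to 34 mm. Under it a round hub, 38 mm diameter, top 9 mm above the panel.
- confirm_top (a point): Centre of the top face of the blue push button, 28 mm in diameter, in a dark bezel of 44 mm diameter; it stands 22 mm above the panel and 10 mm above the bezel. z is the panel's outward normal; it is pressed against z. It lies 42 mm down the slope and 120 mm to the right of the selector's axis.
- confirm (a joint): Travel of the blue button in m: 0 out, 0.006 fully in; about 1.5 N starts it, 5 N holds it fully in; it springs back.
- jog (a joint): Travel of the white push button in m (same make as the blue one, 65 mm to its right): not to be pressed.
- estop (a joint): Travel of the red 40 mm emergency-stop mushroom, in m; it stands 40 mm above the panel on a yellow disc, 82 mm up the slope from the white button: not to be pressed.
- capsule: A coin in a clear round capsule, 44 mm diameter, 7 mm thick, lying loose on the console's ledge behind the panel. Origin at the centre of its underside. Leave alone.
- loupe: Black inspection loupe with a brass ring, 38 mm diameter, 45 mm tall, standing loose on the bench to the left of the console. Origin at the centre of its underside. Leave alone.
- calliper: Digital calliper, 225 mm long along its x, lying loose on the bench to the right of the console, up to 14 mm high. Origin on the bench under its beam's middle. Leave alone.

How it is judged:
By the outcome, as a careful person would: the job done as asked, in the order asked, and still so for the second after the job is handed in, with the robot touching nothing.
It also fails if it takes over 61 s, if anything falls off the work surface, if the arm or the gripper's body presses on something with over 40 N, if the wrist force passes 120 N, or if a joint passes its speed limit or range.

ROBOT

A 6-joint arm with a two-finger parallel gripper is mounted at the origin on the work surface. World frame = base frame: x ahead of the robot, y to its left, z up, the work surface at z = 0. Lengths are in m, angles in degrees, forces in N, time in s.
With the tool pointing down it reaches from about 0.35 to 0.875 m from the base axis. Payload 4.2 kg.
Tool frame: the origin (TCP) lies midway between the tips of the shut fingers; the grasp point (between the pads) lies r.grasp_offset behind it (r.grasp_offset is the distance from the TCP to the grasp point, in m); z points along the fingers, y is the direction in which the jaws open and shut (so a half turn about z gives the same grasp; the last joint's range is limited). The gripper opens to 87 mm and grips with 3 to 60 N. Pads are 19 mm wide; open, the fingers measure 117 mm over their backs; the gripper's body (75 mm by 190 mm) begins 51 mm behind the grasp point.
Start: joints at [90.905, 22.042, 0.453, 0, -68.411, -14.817], TCP at [0.15, 0.607, 0.223] pointing down, gripper open.
Joint ranges: [-179.83, 179.83], [-69.29, 118.12], [-61.27, 80.66], [-181.25, 117.63], [-171.15, -9.14], [-177.46, 177.46]. Speed limits (degrees/s): [159.86, 159.86, 180, 180, 180, 180].

INTERFACE

Orientations are given as a 3x3 rotation matrix whose columns are the frame's x, y, z axes.
In Python, from station import sense, optics, r gives the robot as it stands. The module is installed in compiled form; this text tells all that it offers.
- The arm moves only by the tool servo_tool, never from a script. Its argument "deltas" is a list of rows, each an object with "slide": the shift along the tool's x, y, z in units of 25 mm (1.0 is 25 mm), a list of three; "spin": the turn about the tool's z in units of 8 degrees (1.0 is 8 degrees). A call has 1 to 10 rows; each row shifts and turns the pose as measured when the row begins, along the tool's axes as they then stand; what a row does not reach is not made up. A row lasts 1/10 s, in which the tool goes at most 50 mm and 8.59 degrees, less where a joint would pass 70% of its speed; a pose out of reach is approached as far as the arm can. A call is refused whole if a number of a shift passes 1 or a number of a turn 1, either way. A call with a gripper value outside its range is refused whole. "gripper" is the closure in counts, from 0 (fully open) to 255 (shut), set as the call begins (left out, the last holds). The fingers move at their own pace and stop on an object; the grip force is fixed at half the most. Time passes only in rows, so rows that do not move let the fingers close. It gives the time, the measured TCP pose, the force and the opening at its end, in the units of the state.
- sense(): the state, without advancing time (a new reading comes with each control period).
- optics.capture(name): name is "side" or "top"; returns a dict with "frame" (420x560x3 uint8, red, green, blue), "camera_matrix" (3x3 intrinsics, pixels), "eye" and "rotation" of the camera in the world. Camera axes: x right, y down, z forward; pixel columns grow to the right and rows downward; lengths in m; the calibration is good to about 2 mm. A picture is of the moment at which its call begins. There is no depth.
- r.finish_job(): hands the job in, once; it reports no verdict.
The state is a dict: "time_s": time; "joints": joint angles; "joint_velocities": joint speeds; "effort": joint torques, N m; "tcp_pos": TCP position; "ee_rot": TCP orientation; "wrist_force": force on the tool from outside, world axes, zero at the start; "moment": the same for the moment, N m; "gripper_width": opening from 0.0 (shut) to 1.0 (fully open).
Only numpy, scipy, OpenCV 4.12 (cv2) and the standard library are available. Lean on these libraries where they do the work, as an engineer would, in place of code of your own. Each camera call takes 0.05 s, during which the arm holds its last target.

## Working session

There is one attempt and no reset: what is moved stays moved. The work goes in short steps, Python scripts to look and compute and a tool call to move; the robot and the scene stay as the last step left them, time stands still between calls to the robot, and variables do not carry over. Pictures are saved under pics/ and viewed, and the job is handed in when it is done.

Besides the shell and the picture viewer there is one more tool, called after "Request:" as name([rows], argument=value, ...), one row to a line, values as JSON. servo_tool: Moves the arm, as the interface text tells. Its arguments: {"type":"object","properties":{"deltas":{"type":"array"},"gripper":{"type":"number"}},"required":["deltas"]}

```bash
mkdir -p pics; python3 - <<'E'
from station import sense, optics, r
import cv2, numpy as np, pickle
s=sense(); print(s, r.grasp_offset)
d={}
for n in("side","top"):
    c=optics.capture(n); d[n]=c; cv2.imwrite(f"pics/{n}0.png",c["frame"][:,:,::-1]); print(n,c["camera_matrix"],c["eye"],c["rotation"])
pickle.dump(d,open("c0.pkl","wb"))
E
```

```text
{'time_s': 0.0, 'joints': array([ 9.09070027e+01,  2.20895703e+01,  3.78285631e-01, -2.89269355e-02,
       -6.84111351e+01, -1.48179144e+01]), 'joint_velocities': array([ 0.10170033, -0.11675136,  0.09595183, -0.10345851,  0.02457896,
       -0.00692317]), 'effort': array([-7.60538956e-05, -3.90659881e+01,  1.87401474e+01,  4.21971560e+00,
        1.10499712e-02, -1.87554238e-04]), 'tcp_pos': array([0.15008099, 0.60607822, 0.22146211]), 'ee_rot': array([[ 9.70625936e-01, -2.40593229e-01, -4.35572688e-04],
       [-2.40593605e-01, -9.70623573e-01, -2.14374637e-03],
       [ 9.29937440e-05,  2.18557184e-03, -9.99997607e-01]]), 'wrist_force': array([ 0.2028625 , -0.27469045, -0.13905168]), 'moment': array([ 0.00263944,  0.0222042 , -0.00454873]), 'gripper_width': 1.0025133119250373} 0.0187
side [[544.00327484   0.         274.61587018]
 [  0.         544.00327484 215.4276332 ]
 [  0.           0.           1.        ]] [0.51176972 1.00319174 0.70751409] [[-0.99655277 -0.03531718  0.07506849]
 [-0.08267184  0.49828443 -0.86306315]
 [-0.0069245  -0.86629402 -0.49948646]]
top [[441.40619528   0.         285.50849274]
 [  0.         441.40619528 207.91637751]
 [  0.           0.           1.        ]] [ 0.4282453  -0.03863645  1.04643535] [[-0.00590062 -0.98676289  0.16206228]
 [-0.99994582  0.00443262 -0.00941831]
 [ 0.00857528 -0.16210907 -0.98673558]]
```

View pics/side0.png

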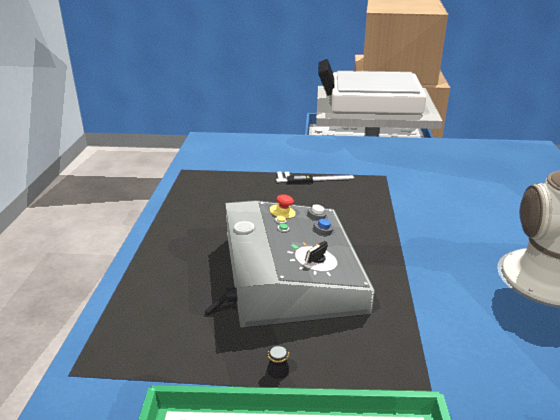

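View pics/top0.png

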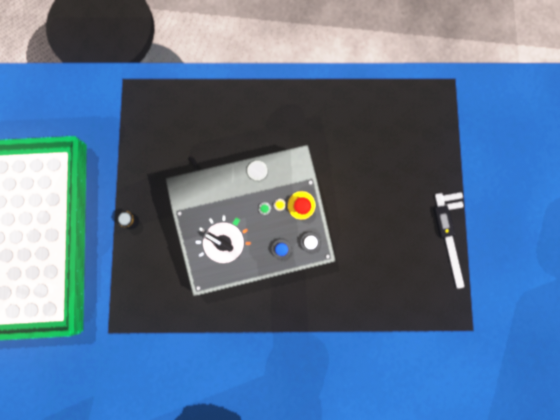

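```bash
python3 - <<'E'
import cv2
a=cv2.imread("pics/top0.png")[135:305,155:345]; cv2.imwrite("pics/topz.png",cv2.resize(a,None,fx=4,fy=3.5*4/3.5*0.88,interpolation=cv2.INTER_CUBIC)[:600])
a=cv2.imread("pics/top0.png")[205:285,185:325]; cv2.imwrite("pics/topz.png",cv2.resize(a,None,fx=5.5,fy=5.5,interpolation=cv2.INTER_CUBIC))
a=cv2.imread("pics/side0.png")[185:325,215:385]; cv2.imwrite("pics/sidez.png",cv2.resize(a,None,fx=4,fy=4,interpolation=cv2.INTER_CUBIC))
E
```

```text
(no output)
```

View pics/topz.png

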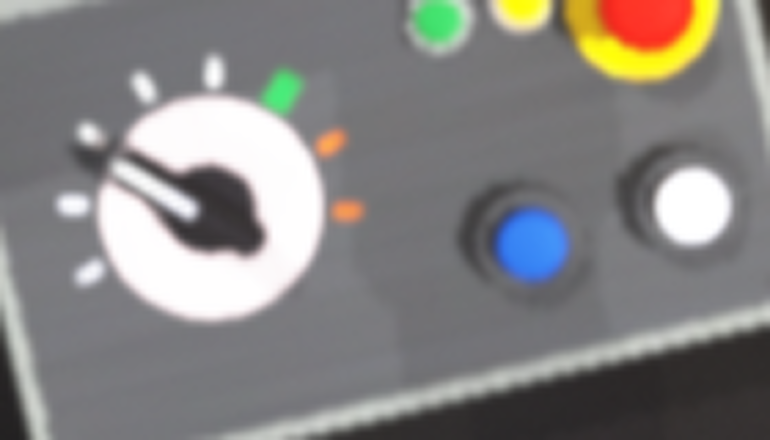

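View pics/sidez.png

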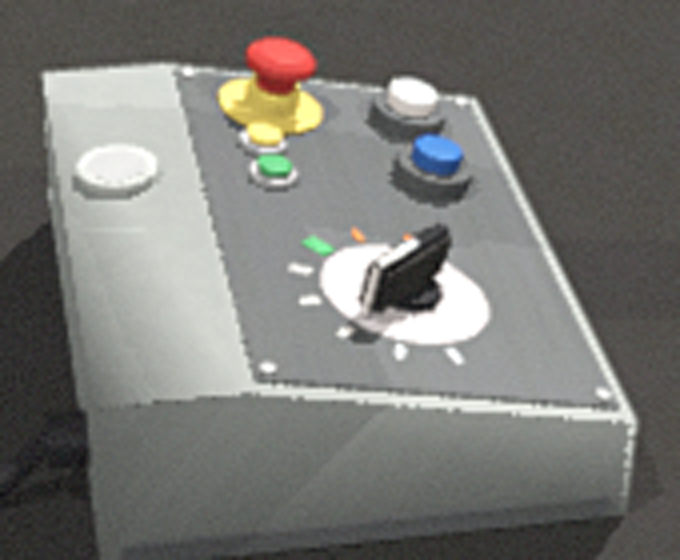

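```bash
cat > fit.py <<'E'
import pickle,numpy as np
from scipy.optimize import least_squares
d=pickle.load(open("c0.pkl","rb"))
def mk(i,rr=.054):
    a=np.radians(105-30*(i-1)); return np.array([rr*np.cos(a),rr*np.sin(a),0])
B=np.array([-.042,-.120,.022]);W=B+[0,-.065,0]
top={'1':(90,272),'2':(72,204),'4':(144,87),'5':(213,72),'6':(283,92),'7':(331,143),'8':(348,211),'B':(532,243),'W':(691,205)}
side={'1':(456,356),'2':(400,352),'4':(310,300),'5':(301,269),'6':(317,244),'7':(358,234),'B':(438,154),'W':(412,97)}
obs=[]
for n,dd,s,o in(('top',top,5.5,(185,205)),('side',side,4,(215,185))):
    for k,v in dd.items():
        p=(np.array(v)+.5)/s-.5+o
        obs.append((n,k,B if k=='B' else W if k=='W' else mk(int(k)),p))
def R(y,t=12):
    y,t=np.radians([y,t]); 
    return np.array([[np.cos(y),-np.sin(y),0],[np.sin(y),np.cos(y),0],[0,0,1]])@np.array([[np.cos(t),0,-np.sin(t)],[0,1,0],[np.sin(t),0,np.cos(t)]])
def proj(n,X):
    c=d[n]; q=c["camera_matrix"]@(c["rotation"].T@(X-c["eye"])); return q[:2]/q[2]
def res(x,ob=obs): return np.concatenate([proj(n,x[:3]+R(x[3])@X)-p for n,k,X,p in ob])
if __name__=="__main__":
    for ob in (obs,[o for o in obs if o[0]=='top'],[o for o in obs if o[0]=='side']):
        f=least_squares(res,[.35,.1,.08,10],args=(ob,),x_scale=[.01,.01,.01,1]); print(f.x.round(4),np.sqrt(f.cost*2/len(f.fun)))
        if ob is obs:
            X=f.x; np.save("pose.npy",X)
            print(np.c_[f.fun.reshape(-1,2).round(1)])
    print(X[:3]+R(X[3])@B, R(X[3]))
E
python3 fit.py
```

```text
[ 0.5099  0.0894  0.0819 13.534 ] 0.6944649449165895
[[ 0.1  0.8]
 [ 0.2  0.7]
 [ 0.1  0.8]
 [ 0.1  0.5]
 [-0.3  0.5]
 [-0.1  0.4]
 [-0.2  0.4]
 [-0.1  0.9]
 [ 0.3  0.6]
 [-1.   0.2]
 [-0.6  0.1]
 [-0.6  0.4]
 [-0.9  0.4]
 [-0.4  0.8]
 [-0.8  0.7]
 [-0.5 -1.9]
 [-0.4 -1.8]]
[ 0.5113  0.0894  0.0817 13.4778] 0.16638153692666918
[ 0.5089  0.066   0.0662 13.3821] 0.5901059131142214
[ 0.49357788 -0.03798533  0.09467056] [[ 0.95098575 -0.23402184 -0.20213826]
 [ 0.2289079   0.97223134 -0.04865588]
 [ 0.20791169  0.          0.9781476 ]]
```

```bash
cat > h.py <<'E'
import numpy as np
from fit import R
X=np.load("pose.npy"); P=R(X[3])
def bar(phi,a,t,h): # panel angle phi ccw from panel x; a along, t ccw offset, h height -> world
    p=np.radians(phi); return X[:3]+P@np.array([a*np.cos(p)-t*np.sin(p),a*np.sin(p)+t*np.cos(p),h])
def go(tgt,ang=None):
    from station import sense
    s=sense(); E=s["ee_rot"]; d=E.T@(np.array(tgt)-s["tcp_pos"])
    cur=np.degrees(np.arctan2(E[1,0],E[0,0])); 
    print("t",s["time_s"],"tcp",s["tcp_pos"].round(4),"ang",round(cur,1),"F",s["wrist_force"].round(2),"tgt",np.round(tgt,4),"slide units",(d/.025).round(2), "spin units", None if ang is None else round(-((ang-cur+180)%360-180)/8,2))
E
python3 - <<'E'
from h import *
t=bar(45,.028,.034,.016); print(t)
go([t[0],t[1],.2215],58.5)
E
```

```text
[0.49235514 0.13024055 0.09665187]
t 0.1 tcp [0.1501 0.6061 0.2216] ang -13.9 F [-0.22 -0.35 -0.69] tgt [0.4924 0.1302 0.2215] slide units [17.87 15.18  0.03] spin units -9.05
```

Request:
servo_tool([
  {"slide": [0, 0, 0], "spin": -1},
  {"slide": [0, 0, 0], "spin": -1},
  {"slide": [0, 0, 0], "spin": -1},
  {"slide": [0, 0, 0], "spin": -1},
  {"slide": [0, 0, 0], "spin": -1},
  {"slide": [0, 0, 0], "spin": -1},
  {"slide": [0, 0, 0], "spin": -1},
  {"slide": [0, 0, 0], "spin": -1},
  {"slide": [0, 0, 0], "spin": -1},
], gripper=255)

```text
time_s: 1.0
tcp_pos: [0.1494, 0.6029, 0.2154]
ee_rot: [[0.486, 0.874, -0.003], [0.874, -0.486, -0.014], [-0.014, 0.004, -1.0]]
wrist_force: [0.1, -0.0, 0.1]
gripper_width: 0.263
```

```bash
python3 - <<'E'
from h import *
t=bar(45,.028,.034,.016); print(t)
go([t[0],t[1],.2215],58.5)
E
```

```text
[0.49235514 0.13024055 0.09665187]
t 1.0 tcp [0.1494 0.6029 0.2154] ang 60.9 F [ 0.14 -0.04  0.13] tgt [0.4924 0.1302 0.2215] slide units [-9.870e+00  2.117e+01 -2.000e-02] spin units 0.31
```

Request:
servo_tool([
  {"slide": [-0.45, 0.96, -0.05], "spin": 0},
  {"slide": [-0.45, 0.96, -0.05], "spin": 0},
  {"slide": [-0.45, 0.96, -0.05], "spin": 0},
  {"slide": [-0.45, 0.96, -0.05], "spin": 0},
  {"slide": [-0.45, 0.96, -0.05], "spin": 0},
  {"slide": [-0.45, 0.96, -0.05], "spin": 0},
  {"slide": [-0.45, 0.96, -0.05], "spin": 0},
  {"slide": [-0.45, 0.96, -0.05], "spin": 0},
  {"slide": [-0.45, 0.96, -0.05], "spin": 0},
  {"slide": [-0.45, 0.96, -0.05], "spin": 0},
])

```text
time_s: 2.0
tcp_pos: [0.3075, 0.3797, 0.2254]
ee_rot: [[0.479, 0.878, -0.007], [0.877, -0.479, -0.025], [-0.026, 0.006, -1.0]]
wrist_force: [0.3, 0.7, -0.0]
gripper_width: 0.001
```

```bash
python3 - <<'E'
from h import *
t=bar(45,.028,.034,.016)
go([t[0],t[1],.2215],58.5)
E
```

```text
t 2.0 tcp [0.3075 0.3797 0.2254] ang 61.4 F [ 0.32  0.67 -0.01] tgt [0.4924 0.1302 0.2215] slide units [-5.21 11.27  0.36] spin units 0.36
```

Request:
servo_tool([
  {"slide": [-0.45, 0.98, 0.0], "spin": 0.3},
  {"slide": [-0.45, 0.98, 0.0], "spin": 0},
  {"slide": [-0.45, 0.98, -0.02], "spin": 0},
  {"slide": [-0.45, 0.98, -0.02], "spin": 0},
  {"slide": [-0.45, 0.98, -0.02], "spin": 0},
  {"slide": [-0.45, 0.98, -0.02], "spin": 0},
  {"slide": [-0.45, 0.98, -0.02], "spin": 0},
  {"slide": [-0.45, 0.98, -0.02], "spin": 0},
  {"slide": [-0.45, 0.98, -0.02], "spin": 0},
  {"slide": [-0.45, 0.98, -0.02], "spin": 0},
])

```text
time_s: 3.0
tcp_pos: [0.4628, 0.1455, 0.2314]
ee_rot: [[0.516, 0.856, -0.013], [0.856, -0.516, -0.03], [-0.032, 0.005, -0.999]]
wrist_force: [-0.1, 0.9, -0.3]
gripper_width: 0.005
```

```bash
python3 - <<'E'
from h import *
t=bar(45,.028,.034,.016)
go([t[0],t[1],.13],58.5)
E
```

```text
t 3.0 tcp [0.4628 0.1455 0.2314] ang 58.9 F [-0.08  0.89 -0.31] tgt [0.4924 0.1302 0.13  ] slide units [0.22 1.31 4.06] spin units 0.05
```

Request:
servo_tool([
  {"slide": [0.05, 0.4, 0.9]},
  {"slide": [0.05, 0.4, 1.0]},
  {"slide": [0.05, 0.4, 1.0]},
  {"slide": [0.05, 0.1, 0.9]},
])

```text
invalid input
```

```bash
python3 - <<'E'
from h import *
t=bar(45,.028,.034,.016)
go(t,58.5)
from station import optics
import cv2,pickle
d={n:optics.capture(n) for n in("side","top")}
pickle.dump(d,open("c1.pkl","wb"))
a=d["top"]["frame"][180:300,170:330,::-1];cv2.imwrite("pics/t1.png",cv2.resize(a,None,fx=4,fy=4,interpolation=cv2.INTER_CUBIC))
a=d["side"]["frame"][170:320,200:400,::-1];cv2.imwrite("pics/s1.png",cv2.resize(a,None,fx=4,fy=4,interpolation=cv2.INTER_CUBIC))
E
```

```text
t 3.0 tcp [0.4628 0.1455 0.2314] ang 58.9 F [-0.08  0.89 -0.31] tgt [0.4924 0.1302 0.0967] slide units [0.26 1.3  5.39] spin units 0.05
```

View pics/s1.png

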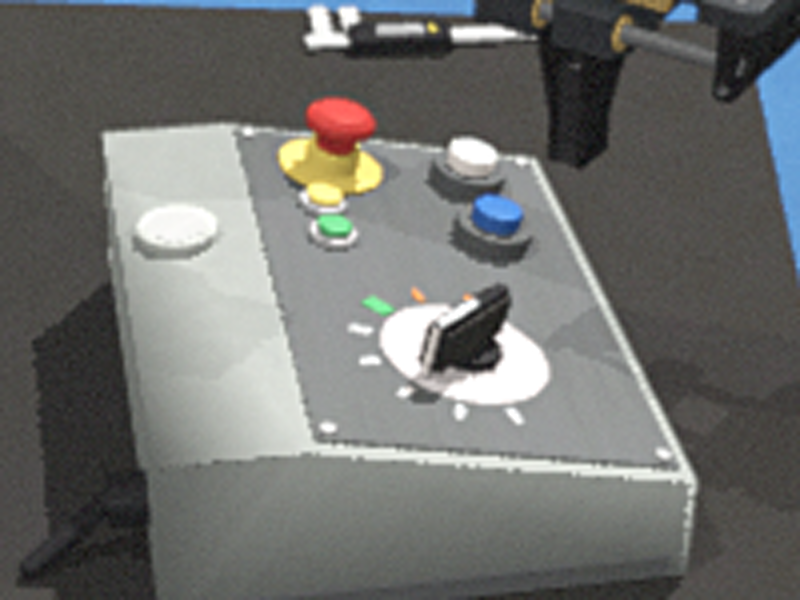

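View pics/t1.png

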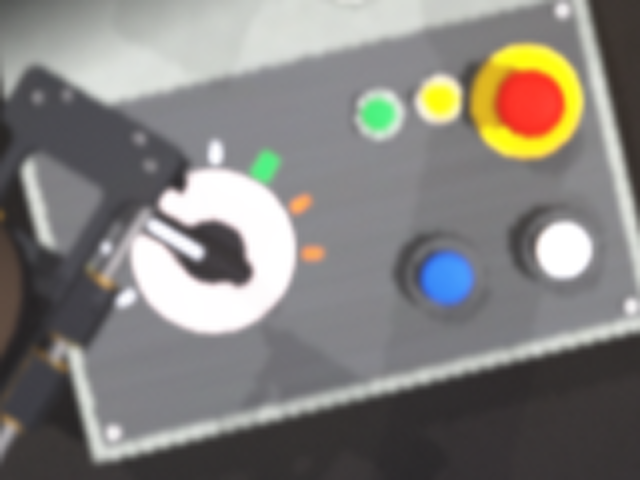

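Request:
servo_tool([
  {"slide": [0.05, 0.4, 0.9], "spin": 0},
  {"slide": [0.05, 0.4, 1.0], "spin": 0},
  {"slide": [0.05, 0.3, 1.0], "spin": 0},
  {"slide": [0.05, 0.1, 0.9], "spin": 0},
])

```text
time_s: 3.5
tcp_pos: [0.4929, 0.1315, 0.1365]
ee_rot: [[0.52, 0.854, -0.005], [0.854, -0.52, -0.025], [-0.024, 0.008, -1.0]]
wrist_force: [-1.0, 0.7, -0.5]
gripper_width: 0.009
```

```bash
python3 - <<'E'
from h import *
t=bar(45,.028,.034,.016)
go(t,58.5)
E
```

```text
t 3.5 tcp [0.4929 0.1315 0.1365] ang 58.6 F [-0.96  0.68 -0.46] tgt [0.4924 0.1302 0.0967] slide units [-0.02 -0.    1.59] spin units 0.02
```

Request:
servo_tool([
  {"slide": [0, 0, 0.6], "spin": 0},
  {"slide": [0, 0, 0.5], "spin": 0},
  {"slide": [0, 0, 0.2], "spin": 0},
  {"slide": [0, 0, 0], "spin": 0},
])

```text
time_s: 3.9
tcp_pos: [0.4893, 0.1303, 0.0981]
ee_rot: [[0.52, 0.854, -0.015], [0.853, -0.52, -0.029], [-0.033, 0.003, -0.999]]
wrist_force: [0.5, -0.4, 1.3]
gripper_width: 0.008
```

```bash
cat > look.py <<'E'
import sys,cv2
from station import optics
n=sys.argv[1]
a=optics.capture("side")["frame"][185:305,240:370,::-1];a=cv2.resize(a,None,fx=4,fy=4,interpolation=cv2.INTER_CUBIC)
cv2.imwrite(f"pics/{n}.png",a)
E
python3 - <<'E'
from h import *
t=bar(45,.028,.034,.016)
go(t,58.5)
E
python3 look.py s2
```

```text
t 3.9 tcp [0.4893 0.1303 0.0981] ang 58.6 F [ 0.47 -0.4   1.28] tgt [0.4924 0.1302 0.0967] slide units [0.07 0.11 0.06] spin units 0.02
```

View pics/s2.png

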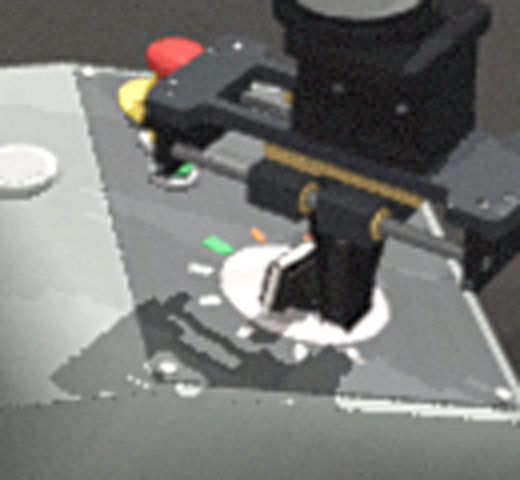

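Request:
servo_tool([
  {"slide": [0.07, 0.2, 0.0], "spin": 0},
  {"slide": [0, 0.15, 0], "spin": 0},
])

```text
time_s: 4.15
tcp_pos: [0.4989, 0.1282, 0.1]
ee_rot: [[0.519, 0.855, -0.011], [0.854, -0.519, -0.028], [-0.03, 0.005, -1.0]]
wrist_force: [-0.7, 0.2, 0.3]
gripper_width: 0.007
```

Request:
servo_tool([
  {"slide": [0, 0.15, 0], "spin": 0},
])

```text
time_s: 4.25
tcp_pos: [0.5029, 0.1263, 0.1007]
ee_rot: [[0.519, 0.855, -0.01], [0.854, -0.519, -0.027], [-0.028, 0.006, -1.0]]
wrist_force: [1.0, 0.6, -0.1]
gripper_width: 0.005
```

Request:
servo_tool([
  {"slide": [0, 0.15, 0], "spin": 0},
])

```text
time_s: 4.35
tcp_pos: [0.5068, 0.1244, 0.1012]
ee_rot: [[0.519, 0.855, -0.009], [0.854, -0.519, -0.026], [-0.027, 0.006, -1.0]]
wrist_force: [0.3, -1.1, -0.1]
gripper_width: 0.008
```

```bash
cat >> h.py <<'E'
def where():
    from station import sense
    s=sense(); q=P.T@(s["tcp_pos"]-X[:3]); E=s["ee_rot"]
    print("t",s["time_s"],"panel mm",(q*1e3).round(1),"r",np.hypot(*q[:2]).round(4),"ang",np.degrees(np.arctan2(q[1],q[0])).round(1),"F panel",(P.T@s["wrist_force"]).round(2),"F tool",(E.T@s["wrist_force"]).round(2),"toolx in panel",(np.degrees(np.arctan2(E[1,0],E[0,0]))-X[3]).round(1),"tilt",E[:,2].round(3))
E
python3 -c "
from h import *
where()"; python3 look.py s3
```

```text
t 4.35 panel mm [ 9.1 34.8 17.9] r 0.0359 ang 75.4 F panel [-0.03 -1.09 -0.12] F tool [-0.77  0.77  0.15] toolx in panel 45.2 tilt [-0.009 -0.026 -1.   ]
```

View pics/s3.png

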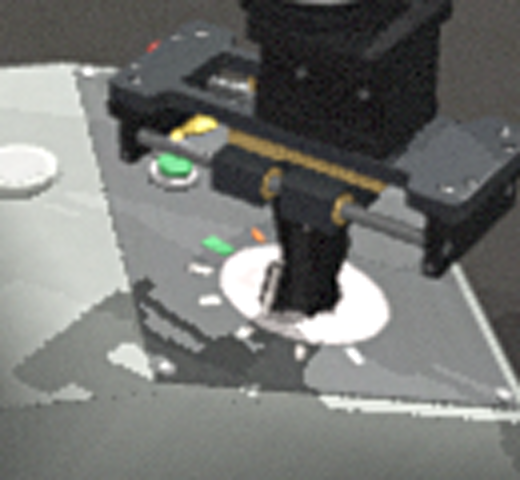

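Request:
servo_tool([
  {"slide": [0, 0.1, 0], "spin": 0},
])

```text
time_s: 4.5
tcp_pos: [0.5085, 0.1233, 0.1014]
ee_rot: [[0.52, 0.854, -0.01], [0.854, -0.52, -0.025], [-0.027, 0.004, -1.0]]
wrist_force: [-11.0, 9.4, 5.8]
gripper_width: 0.006
```

Request:
servo_tool([
  {"slide": [0, 0.1, 0], "spin": 0},
])

```text
time_s: 4.6
tcp_pos: [0.5087, 0.1233, 0.1014]
ee_rot: [[0.522, 0.853, -0.014], [0.853, -0.522, -0.023], [-0.027, -0.0, -1.0]]
wrist_force: [-12.4, 10.9, 8.1]
gripper_width: 0.006
```

Request:
servo_tool([
  {"slide": [0, 0.1, 0], "spin": 0},
])

```text
time_s: 4.7
tcp_pos: [0.5086, 0.1234, 0.1014]
ee_rot: [[0.523, 0.852, -0.018], [0.852, -0.523, -0.02], [-0.027, -0.005, -1.0]]
wrist_force: [-10.4, 8.7, 6.7]
gripper_width: 0.005
```

```bash

python3 -c "
from h import *
where()"; python3 look.py s4
```

```text
t 4.7 panel mm [10.6 33.4 17.7] r 0.035 ang 72.3 F panel [-6.53 10.92  8.21] F tool [  1.8  -13.48  -6.66] toolx in panel 44.9 tilt [-0.018 -0.02  -1.   ]
```

View pics/s4.png

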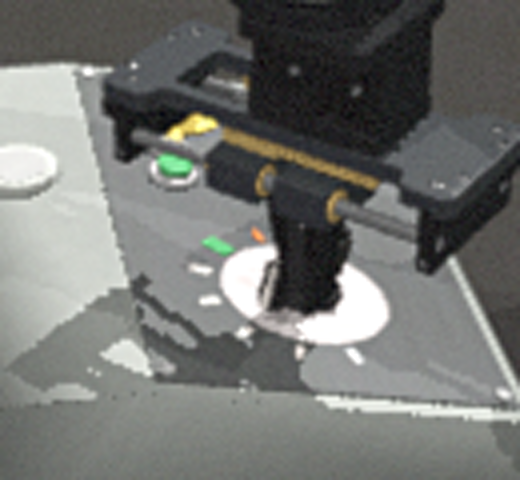

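```bash

python3 -c "
from h import *
where()
from station import sense
for i in range(1):
  s=sense();E=s['ee_rot'];F=E.T@s['wrist_force'];M=E.T@s['moment'];print(F,M,np.cross(F,M)/(F@F))
print(s['joints'])
"
python3 - <<'E'
import cv2
from station import optics
c=optics.capture("top")["frame"][190:270,180:280,::-1];cv2.imwrite("pics/t4.png",cv2.resize(c,None,fx=6,fy=6,interpolation=cv2.INTER_CUBIC))
c=optics.capture("side")["frame"][230:275,280:345,::-1];c=cv2.convertScaleAbs(c,alpha=1.8,beta=20);cv2.imwrite("pics/s4b.png",cv2.resize(c,None,fx=10,fy=10,interpolation=cv2.INTER_CUBIC))
E
```

```text
t 4.75 panel mm [10.6 33.4 17.7] r 0.035 ang 72.3 F panel [-6.28 10.9   7.31] F tool [  2.12 -13.16  -5.84] toolx in panel 44.9 tilt [-0.018 -0.02  -1.   ]
[  2.1175754  -13.15628249  -5.83904222] [3.78033751 0.73342833 0.04099367] [ 0.01768441 -0.10469478  0.24230723]
[ 31.68552977  20.02069329 -22.44319128   0.58843824 -49.04552835
 116.39245339]
```

View pics/t4.png

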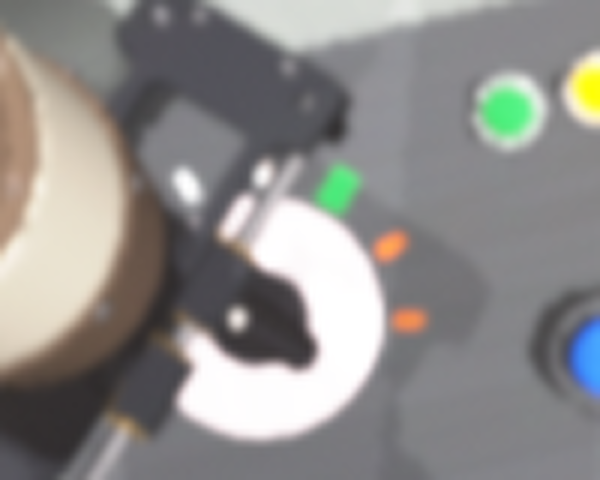

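View pics/s4b.png

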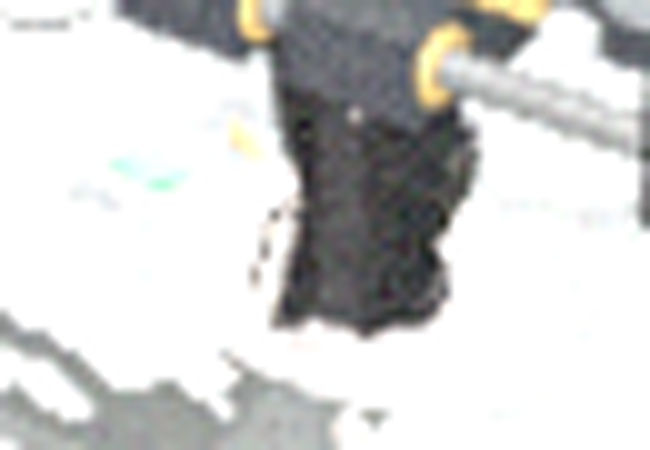

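Request:
servo_tool([
  {"slide": [0, 0.13, -0.08], "spin": 0},
])

```text
time_s: 4.95
tcp_pos: [0.5084, 0.1232, 0.1021]
ee_rot: [[0.524, 0.852, -0.023], [0.852, -0.524, -0.018], [-0.028, -0.01, -1.0]]
wrist_force: [-6.3, 9.0, -7.3]
gripper_width: 0.003
```

Request:
servo_tool([
  {"slide": [0, 0.15, -0.05], "spin": 0},
])

```text
time_s: 5.05
tcp_pos: [0.5085, 0.123, 0.102]
ee_rot: [[0.525, 0.851, -0.029], [0.851, -0.525, -0.015], [-0.028, -0.017, -0.999]]
wrist_force: [-9.5, 12.5, 1.4]
gripper_width: 0.006
```

```bash

python3 -c "
from h import *
where()"; python3 look.py s5
```

```text
t 5.05 panel mm [10.5 33.1 18.3] r 0.0347 ang 72.3 F panel [-5.89 14.35  2.65] F tool [  5.59 -14.66  -1.28] toolx in panel 44.8 tilt [-0.029 -0.015 -0.999]
```

View pics/s5.png

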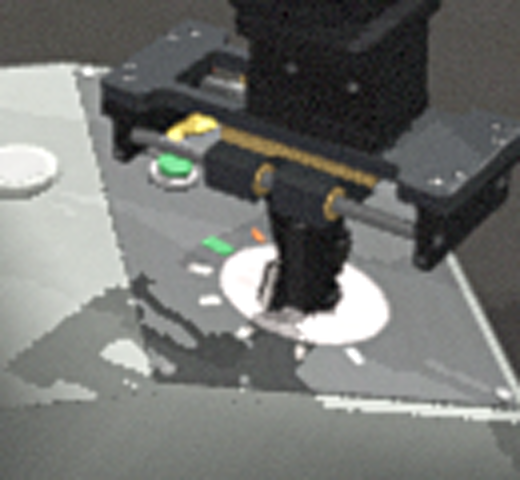

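```bash

python3 -c "
from h import *
from fit import proj
from station import sense
s=sense();E=s['ee_rot'];F=E.T@s['wrist_force'];M=E.T@s['moment'];print(F,M)
for dx in(-9.5,9.5):
  for dy in(-9,9):
    p=s['tcp_pos']+E@np.array([dx,dy,0])/1e3; q=P.T@(p-X[:3]); print(dx,dy,q.round(4)*1e3,proj('side',p).round(1),proj('top',p).round(1))
for ph in(45,30,15):
  for a,t,h in((.04,7e-3,.03),(.04,7e-3,.008),(.04,-7e-3,.03),(-.026,0,.03)): print(ph,a,t,h,proj('side',bar(ph,a,t,h)).round(1),proj('top',bar(ph,a,t,h)).round(1))
"
python3 - <<'E'
import cv2
from station import optics
c=optics.capture("side")["frame"][225:285,270:350,::-1];c=(255*(c/255.)**.45).astype('uint8');cv2.imwrite("pics/s5b.png",cv2.resize(c,None,fx=10,fy=10,interpolation=cv2.INTER_NEAREST))
E
```

```text
[  4.84977638 -13.09666355   0.19110681] [ 3.93925758  1.43886038 -0.02984109]
-9.5 -9 [-2.1 32.8 21.5] [322.2 258.7] [207.2 248.7]
-9.5 9 [10.2 20.  18.5] [314.5 255.8] [211.8 241.5]
9.5 -9 [11.  46.2 18.1] [317.  263.4] [199.8 244.1]
9.5 9 [23.3 33.4 15.2] [309.2 260.4] [204.4 236.9]
45 0.04 0.007 0.03 [310.9 254.1] [203.6 237.7]
45 0.04 0.007 0.008 [308.3 263.4] [204.9 236.6]
45 0.04 -0.007 0.03 [305.  250.8] [207.1 232. ]
45 -0.026 0 0.03 [325.1 241.7] [232.3 250.9]
30 0.04 0.007 0.03 [306.3 251.7] [206.1 233.3]
30 0.04 0.007 0.008 [303.7 261. ] [207.3 232.3]
30 0.04 -0.007 0.03 [301.6 248. ] [210.9 228.7]
30 -0.026 0 0.03 [327.6 243.3] [230.2 253.4]
15 0.04 0.007 0.03 [302.6 248.9] [209.6 229.7]
15 0.04 0.007 0.008 [300.1 258.2] [210.7 228.7]
15 0.04 -0.007 0.03 [299.5 245. ] [215.4 226.5]
15 -0.026 0 0.03 [329.6 245.1] [227.6 255.3]
```

View pics/s5b.png

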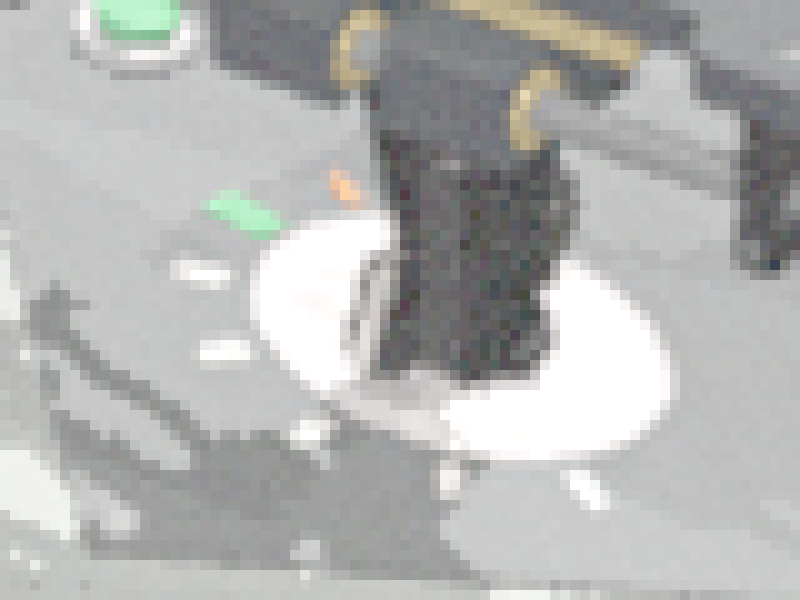

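Request:
servo_tool([
  {"slide": [0, -0.15, 0], "spin": 0},
  {"slide": [0, -0.15, 0], "spin": 0},
])

```text
time_s: 5.35
tcp_pos: [0.5014, 0.1278, 0.1017]
ee_rot: [[0.525, 0.851, -0.03], [0.851, -0.525, -0.015], [-0.029, -0.018, -0.999]]
wrist_force: [0.7, 0.0, -0.1]
gripper_width: 0.007
```

```bash

python3 -c "
from h import *
where()"
python3 - <<'E'
import cv2
from station import optics
c=optics.capture("side")["frame"][225:285,270:350,::-1];c=(255*(c/255.)**.45).astype('uint8');cv2.imwrite("pics/s6b.png",cv2.resize(c,None,fx=10,fy=10,interpolation=cv2.INTER_NEAREST))
E
```

```text
t 5.35 panel mm [ 4.8 39.3 19.2] r 0.0396 ang 83.0 F panel [ 0.65 -0.12 -0.22] F tool [0.4  0.57 0.06] toolx in panel 44.8 tilt [-0.03  -0.015 -0.999]
```

View pics/s6b.png

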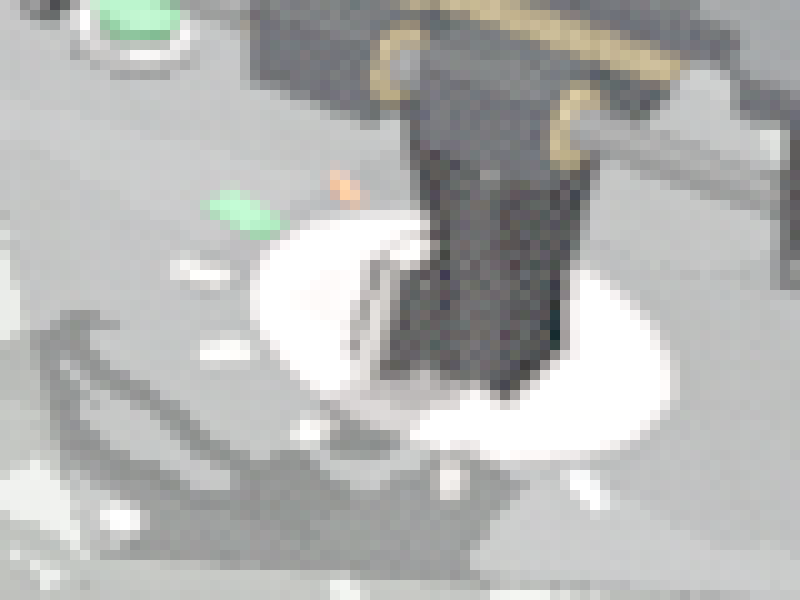

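Request:
servo_tool([
  {"slide": [0.15, 0.15, 0.02], "spin": 0},
  {"slide": [0, 0.12, 0], "spin": 0},
  {"slide": [0, 0.2, 0], "spin": 0},
])

```text
time_s: 5.7
tcp_pos: [0.5123, 0.1261, 0.1017]
ee_rot: [[0.525, 0.85, -0.033], [0.85, -0.526, -0.012], [-0.028, -0.021, -0.999]]
wrist_force: [-13.1, 12.7, 10.0]
gripper_width: 0.008
```

Request:
servo_tool([
  {"slide": [0, 0.2, 0], "spin": 0},
])

```text
time_s: 5.8
tcp_pos: [0.5159, 0.1244, 0.1022]
ee_rot: [[0.526, 0.85, -0.034], [0.85, -0.527, -0.011], [-0.027, -0.024, -0.999]]
wrist_force: [-5.5, 4.8, 5.0]
gripper_width: 0.005
```

```bash

python3 -c "
from h import *
where()
from station import sense
s=sense();E=s['ee_rot'];F=E.T@s['wrist_force'];M=E.T@s['moment'];print(F,M)
"
```

```text
t 5.8 panel mm [18.  32.7 17. ] r 0.0373 ang 61.2 F panel [-3.09  5.97  5.8 ] F tool [ 1.06 -7.33 -4.89] toolx in panel 44.7 tilt [-0.034 -0.011 -0.999]
[ 1.05678727 -7.33262073 -4.88930192] [1.87376962 0.31300533 0.04425751]
```

Request:
servo_tool([
  {"slide": [0, 0.12, 0], "spin": 0},
])

```text
time_s: 5.9
tcp_pos: [0.5182, 0.1231, 0.1026]
ee_rot: [[0.526, 0.849, -0.036], [0.85, -0.527, -0.01], [-0.027, -0.025, -0.999]]
wrist_force: [-3.3, 1.6, 1.6]
gripper_width: 0.002
```

```bash

python3 -c "
from h import *
where()
"
cat > lk.py <<'E'
import cv2,sys
from station import optics
c=optics.capture("side")["frame"][225:285,270:350,::-1];c=(255*(c/255.)**.45).astype('uint8');cv2.imwrite(f"pics/{sys.argv[1]}.png",cv2.resize(c,None,fx=8,fy=8,interpolation=cv2.INTER_NEAREST))
E
python3 lk.py s7
```

```text
t 5.9 panel mm [20.  30.9 16.9] r 0.0368 ang 57.1 F panel [-2.45  2.31  2.19] F tool [-0.44 -3.69 -1.53] toolx in panel 44.7 tilt [-0.036 -0.01  -0.999]
```

View pics/s7.png

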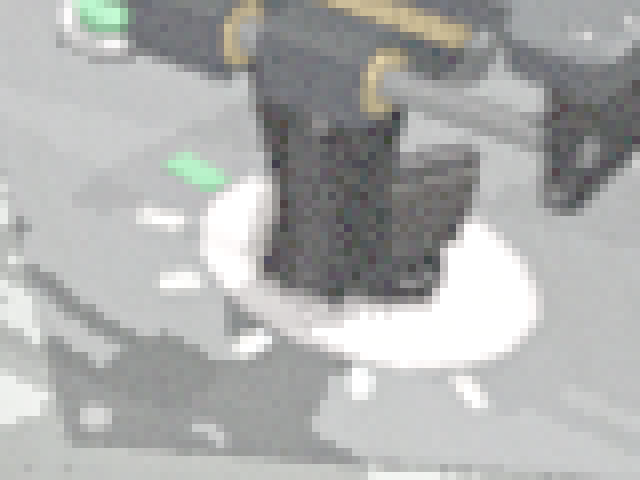

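```bash

python3 -c "
from h import *
go(bar(15,.035,.023,.017),28.5)
"
```

```text
t 5.95 tcp [0.5189 0.1229 0.1025] ang 58.2 F [-0.08  0.19  0.01] tgt [0.5256 0.1253 0.1043] slide units [ 0.22  0.17 -0.08] spin units 3.72
```

Request:
servo_tool([
  {"slide": [0.2, -0.1, -0.05], "spin": 0.5},
  {"slide": [0.03, 0, 0], "spin": 0.9},
  {"slide": [0, 0, 0], "spin": 0.9},
  {"slide": [0, 0, 0], "spin": 0.9},
  {"slide": [0, 0, 0], "spin": 0.3},
])

```text
time_s: 6.45
tcp_pos: [0.5232, 0.127, 0.1035]
ee_rot: [[0.875, 0.484, -0.031], [0.484, -0.875, -0.011], [-0.032, -0.005, -0.999]]
wrist_force: [-0.0, -1.0, -0.0]
gripper_width: 0.006
```

```bash

python3 -c "
from h import *
where()
go(bar(15,.035,.020,.017),28.5)
"; python3 lk.py s8
```

```text
t 6.45 panel mm [25.7 33.5 16.7] r 0.0422 ang 52.4 F panel [-0.27 -0.91  0.02] F tool [-0.5   0.81  0.05] toolx in panel 15.4 tilt [-0.031 -0.011 -0.999]
t 6.45 tcp [0.5232 0.127  0.1035] ang 29.0 F [-0.05 -0.95 -0.04] tgt [0.527  0.1227 0.1045] slide units [ 0.05  0.23 -0.04] spin units 0.06
```

View pics/s8.png

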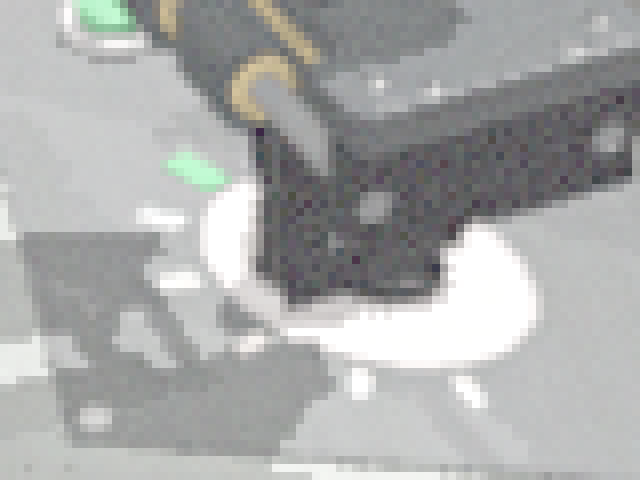

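Request:
servo_tool([
  {"slide": [0.05, 0.2, -0.02], "spin": 0},
  {"slide": [0.02, 0.15, 0], "spin": 0},
])

```text
time_s: 6.7
tcp_pos: [0.5297, 0.1194, 0.1038]
ee_rot: [[0.874, 0.485, -0.031], [0.485, -0.874, -0.011], [-0.032, -0.005, -0.999]]
wrist_force: [-2.3, 4.4, 3.1]
gripper_width: 0.005
```

Request:
servo_tool([
  {"slide": [0, 0.15, 0], "spin": 0},
])

```text
time_s: 6.8
tcp_pos: [0.5309, 0.118, 0.104]
ee_rot: [[0.874, 0.484, -0.032], [0.484, -0.875, -0.007], [-0.031, -0.009, -0.999]]
wrist_force: [-9.7, 15.9, 6.2]
gripper_width: 0.006
```

```bash

cat >> h.py <<'E'
def bf(phi):
    from station import sense
    s=sense(); q=P.T@(s["tcp_pos"]-X[:3]); p=np.radians(phi); E=s["ee_rot"]
    print("t",s["time_s"],"along",((q[0]*np.cos(p)+q[1]*np.sin(p))*1e3).round(1),"t",((-q[0]*np.sin(p)+q[1]*np.cos(p))*1e3).round(1),"h",(q[2]*1e3).round(1),"Ftool",(E.T@s["wrist_force"]).round(1),"toolx",(np.degrees(np.arctan2(E[1,0],E[0,0]))-X[3]).round(1))
E
python3 -c "
from h import *
bf(15)"
```

```text
t 6.8 along 36.0 t 14.1 h 15.9 Ftool [ -0.9 -18.6  -6. ] toolx 15.4
```

Request:
servo_tool([
  {"slide": [0, 0.2, 0], "spin": 0},
])

```text
time_s: 6.9
tcp_pos: [0.5329, 0.1154, 0.1042]
ee_rot: [[0.874, 0.484, -0.032], [0.484, -0.875, -0.004], [-0.03, -0.013, -0.999]]
wrist_force: [-4.4, 6.9, 2.2]
gripper_width: 0.007
```

```bash
python3 -c "
from h import *
bf(15)"
```

```text
t 6.9 along 36.5 t 10.9 h 15.9 Ftool [-0.6 -8.2 -2.1] toolx 15.4
```

Request:
servo_tool([
  {"slide": [0, 0.12, 0], "spin": 0},
])

```text
time_s: 7.0
tcp_pos: [0.5342, 0.1133, 0.1044]
ee_rot: [[0.874, 0.484, -0.033], [0.485, -0.875, -0.002], [-0.03, -0.014, -0.999]]
wrist_force: [-1.9, 2.2, 1.9]
gripper_width: 0.002
```

```bash
python3 -c "
from h import *
bf(15)"
cat > lt.py <<'E'
import cv2,sys
from station import optics
c=optics.capture("top")["frame"][200:270,185:295,::-1];c=(255*(c/255.)**.5).astype('uint8');cv2.imwrite(f"pics/{sys.argv[1]}.png",cv2.resize(c,None,fx=6,fy=6,interpolation=cv2.INTER_CUBIC))
E
python3 lt.py t9
```

```text
t 7.0 along 36.7 t 8.3 h 16.0 Ftool [-0.7 -2.8 -1.8] toolx 15.5
```

View pics/t9.png

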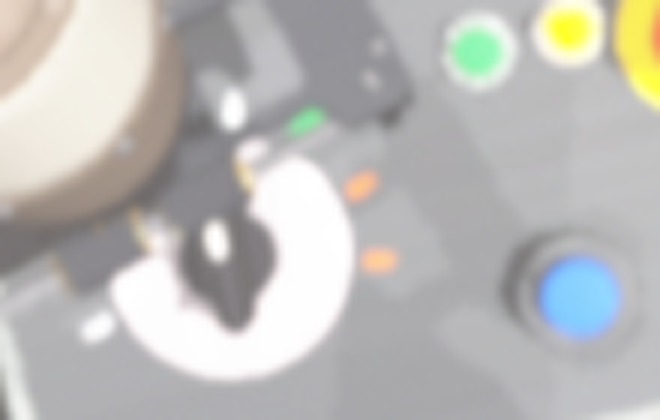

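Request:
servo_tool([
  {"slide": [0, 0.1, 0], "spin": 0},
])

```text
time_s: 7.15
tcp_pos: [0.5356, 0.1106, 0.1044]
ee_rot: [[0.874, 0.484, -0.033], [0.485, -0.875, -0.003], [-0.03, -0.014, -0.999]]
wrist_force: [-0.8, 3.1, -0.3]
gripper_width: 0.007
```

```bash
python3 -c "
from h import *
bf(15)"
python3 lt.py t10
```

```text
t 7.15 along 36.7 t 5.4 h 15.7 Ftool [ 0.9 -3.1  0.3] toolx 15.5
```

View pics/t10.png

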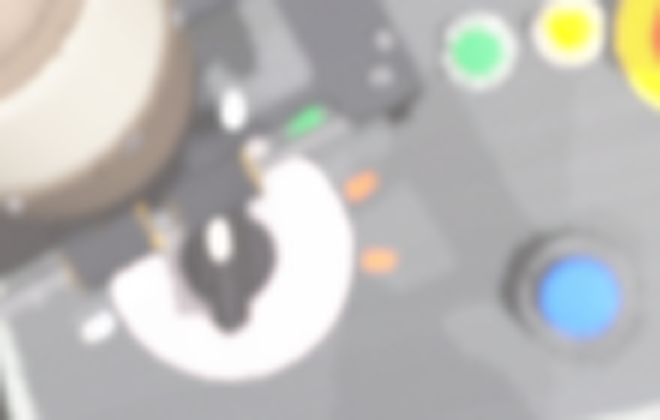

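```bash
python3 lt.py t11;python3 lt.py t12; python3 -c "
from h import *
bf(15)"
```

```text
t 7.3 along 36.7 t 4.6 h 15.6 Ftool [ 1.   0.6 -0.4] toolx 15.5
```

View pics/t12.png

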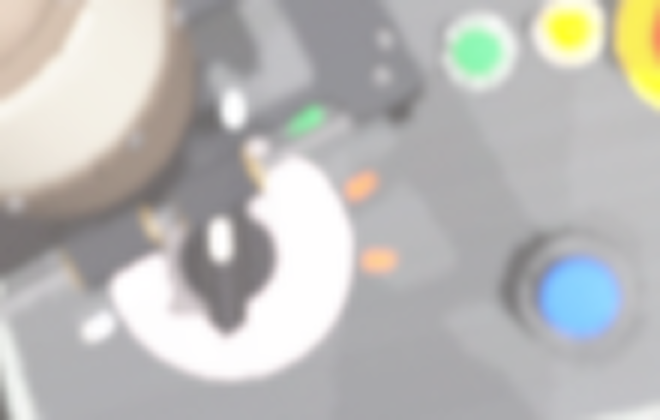

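```bash
python3 -c "
from h import *
from fit import proj
for ph in (0,-7,-15):
  print(ph,[((proj('top',bar(ph,a,0,h))-[185,200]+.5)*6).round(0) for a,h in((.01,.034),(-.026,.03),(-.026,.008))])
go(bar(-15,.036,.024,.017),-1.5)
"
```

```text
0 [array([215., 244.]), array([241., 342.]), array([246., 333.])]
-7 [array([219., 244.]), array([232., 343.]), array([237., 334.])]
-15 [array([223., 244.]), array([222., 344.]), array([227., 335.])]
t 7.3 tcp [0.5361 0.11   0.1043] ang 29.0 F [ 1.17 -0.09  0.33] tgt [0.5422 0.1114 0.107 ] slide units [ 0.24  0.07 -0.12] spin units 3.81
```

Request:
servo_tool([
  {"slide": [0.24, -0.15, -0.1], "spin": 0.5},
  {"slide": [0, 0, 0], "spin": 0.9},
  {"slide": [0, 0, 0], "spin": 0.9},
  {"slide": [0, 0, 0], "spin": 0.9},
  {"slide": [0, 0, 0], "spin": 0.3},
])

```text
time_s: 7.8
tcp_pos: [0.541, 0.1139, 0.1061]
ee_rot: [[1.0, -0.003, -0.031], [-0.003, -1.0, -0.007], [-0.031, 0.007, -1.0]]
wrist_force: [0.6, -0.0, -0.7]
gripper_width: 0.003
```

```bash
python3 lt.py t13; python3 -c "
from h import *
bf(-15)
go(bar(-15,.036,.018,.017),-1.5)"
```

```text
t 7.85 along 34.6 t 26.4 h 16.1 Ftool [-0.5  0.1 -0.1] toolx -13.7
t 7.85 tcp [0.541  0.1139 0.106 ] ang -0.2 F [-0.5  -0.11  0.15] tgt [0.5421 0.1054 0.1067] slide units [ 0.04  0.34 -0.03] spin units 0.17
```

View pics/t13.png

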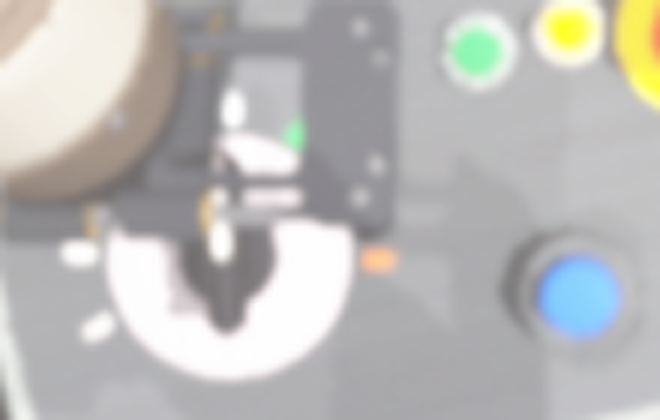

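Request:
servo_tool([
  {"slide": [0.04, 0.2, -0.02], "spin": 0.1},
  {"slide": [0.02, 0.15, 0], "spin": 0},
])

```text
time_s: 8.05
tcp_pos: [0.5428, 0.1044, 0.1064]
ee_rot: [[0.999, -0.015, -0.03], [-0.016, -1.0, -0.007], [-0.03, 0.008, -1.0]]
wrist_force: [-0.2, -0.4, 0.3]
gripper_width: 0.002
```

Request:
servo_tool([
  {"slide": [0, 0.15, 0], "spin": 0},
])

```text
time_s: 8.15
tcp_pos: [0.5433, 0.1015, 0.1064]
ee_rot: [[0.999, -0.016, -0.029], [-0.016, -1.0, -0.004], [-0.029, 0.005, -1.0]]
wrist_force: [-3.1, 11.8, 0.6]
gripper_width: 0.004
```

```bash
python3 -c "
from h import *
bf(-15)"
```

```text
t 8.15 along 37.3 t 14.1 h 16.6 Ftool [ -3.3 -11.7  -0.5] toolx -14.5
```

Request:
servo_tool([
  {"slide": [0, 0.2, 0], "spin": 0},
])

```text
time_s: 8.25
tcp_pos: [0.5437, 0.0999, 0.1064]
ee_rot: [[1.0, -0.017, -0.026], [-0.017, -1.0, 0.003], [-0.026, -0.003, -1.0]]
wrist_force: [-4.1, 13.0, 0.3]
gripper_width: 0.005
```

```bash
python3 -c "
from h import *
bf(-15)"
```

```text
t 8.25 along 37.7 t 12.5 h 16.6 Ftool [ -4.3 -12.9  -0.2] toolx -14.5
```

Request:
servo_tool([
  {"slide": [-0.04, 0.18, 0], "spin": 0},
])

```text
time_s: 8.35
tcp_pos: [0.5435, 0.0969, 0.1067]
ee_rot: [[1.0, -0.017, -0.023], [-0.016, -1.0, 0.006], [-0.023, -0.006, -1.0]]
wrist_force: [1.4, 2.3, -0.5]
gripper_width: 0.007
```

```bash
python3 -c "
from h import *
bf(-15)"
```

```text
t 8.35 along 37.7 t 9.6 h 17.1 Ftool [ 1.4 -2.3  0.5] toolx -14.5
```

Request:
servo_tool([
  {"slide": [0, 0.08, 0], "spin": 0},
])

```text
time_s: 8.45
tcp_pos: [0.5437, 0.0952, 0.1067]
ee_rot: [[1.0, -0.016, -0.022], [-0.016, -1.0, 0.007], [-0.022, -0.007, -1.0]]
wrist_force: [-1.3, 2.9, -0.6]
gripper_width: 0.003
```

```bash
python3 lt.py t14; python3 -c "
from h import *
bf(-15)"
```

```text
t 8.5 along 37.8 t 7.6 h 17.1 Ftool [ 0.4 -2.6  0.7] toolx -14.5
```

View pics/t14.png

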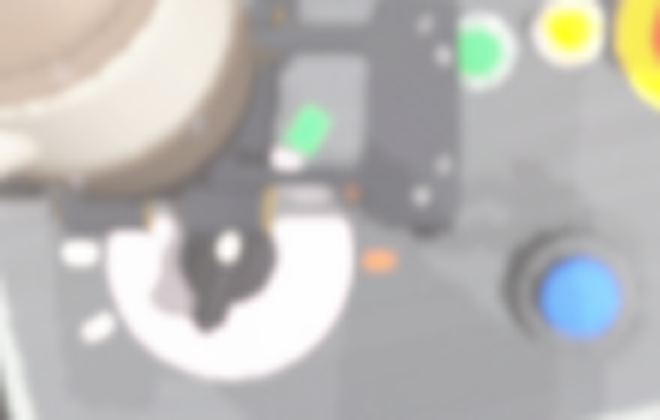

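Request:
servo_tool([
  {"slide": [0, 0.08, 0], "spin": 0},
])

```text
time_s: 8.6
tcp_pos: [0.5436, 0.0932, 0.1065]
ee_rot: [[1.0, -0.017, -0.023], [-0.017, -1.0, 0.007], [-0.023, -0.007, -1.0]]
wrist_force: [-1.0, 4.1, -1.6]
gripper_width: 0.005
```

```bash
python3 lt.py t15; python3 lt.py t16; python3 -c "
from h import *
bf(-15)
from fit import proj
for ph in (-30,-37,-45):
  print(ph,[((proj('top',bar(ph,a,0,h))-[185,200]+.5)*6).round(0) for a,h in((.01,.034),(-.026,.03),(-.026,.008))])
"
```

```text
t 8.7 along 37.7 t 4.9 h 17.2 Ftool [ 0.1 -0.9  0. ] toolx -14.5
-30 [array([230., 245.]), array([203., 341.]), array([208., 332.])]
-37 [array([233., 246.]), array([194., 338.]), array([200., 329.])]
-45 [array([237., 248.]), array([185., 333.]), array([191., 324.])]
```

View pics/t16.png

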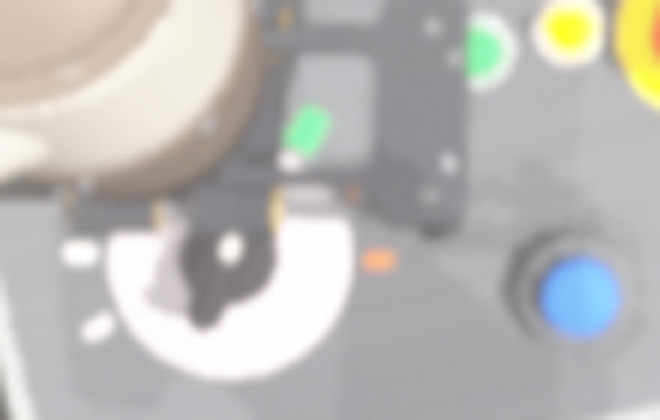

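```bash
python3 lt.py t17;python3 lt.py t18;python3 lt.py t19; python3 -c "
from h import *
bf(-15)
"
```

```text
t 8.85 along 37.7 t 4.8 h 17.2 Ftool [0.4 0.5 1. ] toolx -14.5
```

View pics/t19.png

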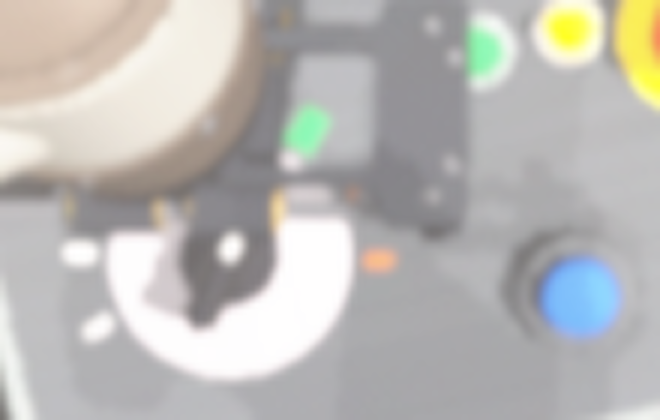

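Request:
servo_tool([
  {"slide": [0, -0.15, -0.02], "spin": 0},
  {"slide": [0, -0.2, -0.02], "spin": 0},
  {"slide": [0, -0.2, -0.02], "spin": 0},
  {"slide": [0, 0, -0.8], "spin": 0},
  {"slide": [0, 0, -1], "spin": 0},
  {"slide": [0, 0, -1], "spin": 0},
  {"slide": [-0.5, -0.3, -0.5], "spin": 0},
])

```text
time_s: 9.55
tcp_pos: [0.5319, 0.1139, 0.191]
ee_rot: [[0.999, -0.017, -0.031], [-0.017, -1.0, 0.0], [-0.031, 0.0, -1.0]]
wrist_force: [0.2, 0.3, 0.2]
gripper_width: 0.006
```

```bash
python3 lt.py t20;python3 look.py s20; python3 -c "
from h import *
bf(-15)
"
```

```text
t 9.65 along 41.0 t 31.6 h 101.5 Ftool [ 0.3  0.8 -0.5] toolx -14.4
```

View pics/t20.png

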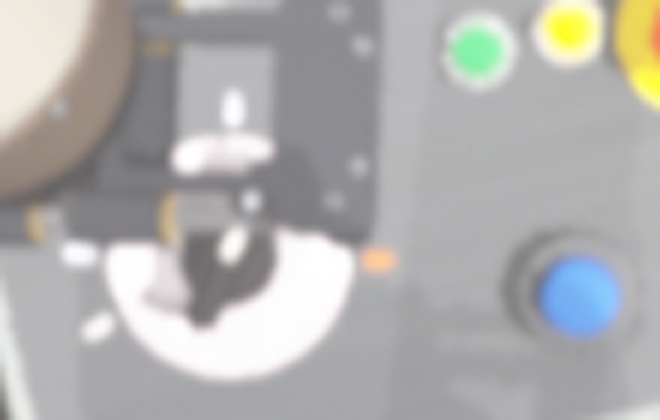

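View pics/s20.png

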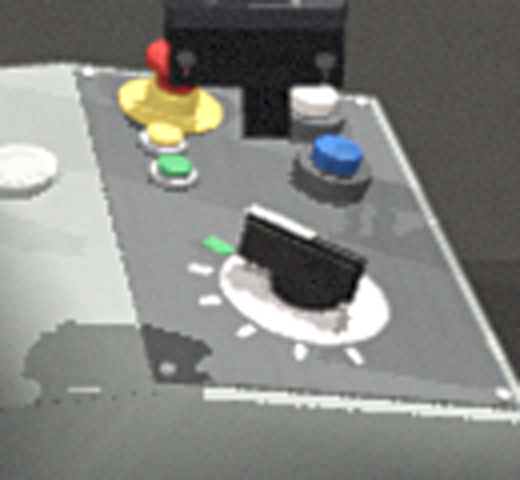

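```bash
python3 -c "
from h import *
t=X[:3]+P@np.array([-.046,-.120,.022]); print(t)
go([t[0],t[1],.185])
"
```

```text
[ 0.48977394 -0.03890096  0.09383891]
t 9.65 tcp [0.5302 0.1148 0.1911] ang -0.9 F [ 0.35 -0.82  0.48] tgt [ 0.4898 -0.0389  0.185 ] slide units [-1.51  6.17  0.28] spin units None
```

Request:
servo_tool([
  {"slide": [-0.3, 0.9, 0], "spin": 0},
  {"slide": [-0.25, 0.9, 0], "spin": 0},
  {"slide": [-0.25, 0.9, 0], "spin": 0},
  {"slide": [-0.25, 0.9, 0], "spin": 0},
  {"slide": [-0.25, 0.9, 0], "spin": 0},
  {"slide": [-0.1, 0.9, 0], "spin": 0},
  {"slide": [-0.1, 0.6, 0], "spin": 0},
])

```text
time_s: 10.35
tcp_pos: [0.4798, -0.0414, 0.1848]
ee_rot: [[0.999, -0.011, -0.048], [-0.011, -1.0, -0.001], [-0.048, 0.002, -0.999]]
wrist_force: [-0.0, 1.0, 0.3]
gripper_width: 0.004
```

```bash
python3 lt.py t21;python3 lk.py s21; python3 -c "
from h import *
t=X[:3]+P@np.array([-.046,-.120,.022]); print(t)
go([t[0],t[1],.12])
"
```

```text
[ 0.48977394 -0.03890096  0.09383891]
t 10.45 tcp [ 0.4796 -0.0416  0.1847] ang -0.7 F [-0.49  1.21  1.01] tgt [ 0.4898 -0.0389  0.12  ] slide units [ 0.53 -0.12  2.57] spin units None
```

View pics/t21.png

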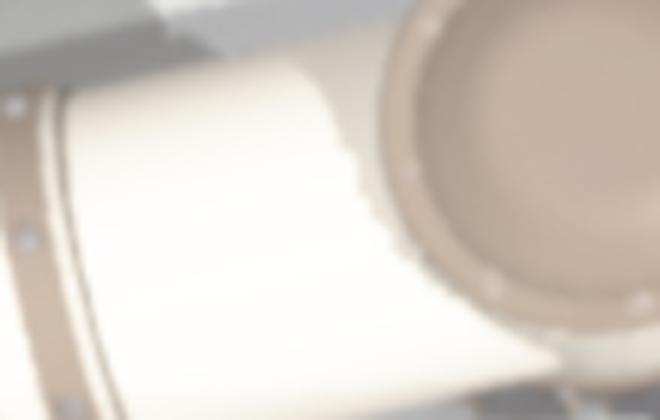

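View pics/s21.png

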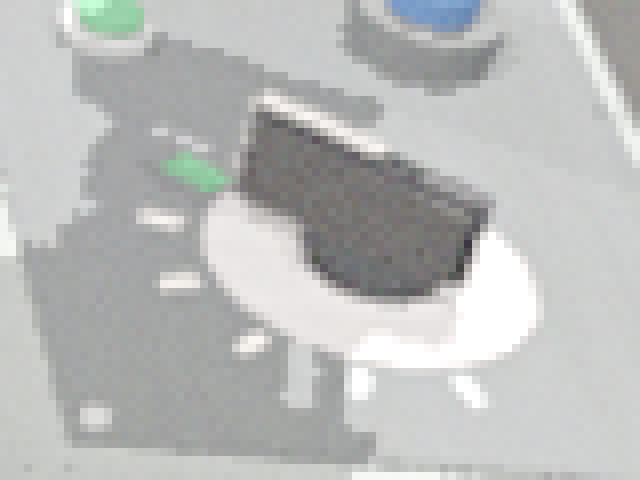

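```bash
python3 -c "
from h import *
from fit import proj
for ph in (-15,-30,-45,-60,-75):
  print(ph,[((proj('side',bar(ph,a,t,h))-[270,225]+.5)*8).round(0) for a,t,h in((.04,0,.034),(.04,7e-3,.03),(.04,.007,.008),(-.026,.007,.03))])
"
```

```text
-15 [array([240., 121.]), array([234., 149.]), array([215., 223.]), array([493., 208.])]
-30 [array([247., 102.]), array([235., 127.]), array([216., 201.]), array([482., 219.])]
-45 [array([265.,  87.]), array([247., 109.]), array([228., 182.]), array([465., 227.])]
-60 [array([291.,  77.]), array([268.,  96.]), array([249., 168.]), array([443., 231.])]
-75 [array([324.,  73.]), array([297.,  87.]), array([278., 159.]), array([416., 230.])]
```

```bash
python3 -c "
import cv2,numpy as np
from station import optics
c=optics.capture('side')
np.save('s22.npy',c['frame'])
f=c['frame'][232:268,292:336,::-1];f=(255*(f/255.)**.5).astype('uint8')
cv2.imwrite('pics/s22.png',cv2.resize(f,None,fx=16,fy=16,interpolation=cv2.INTER_CUBIC))
from h import *
from fit import proj
img=cv2.resize(f,None,fx=16,fy=16,interpolation=cv2.INTER_CUBIC)
for ph,col in((-30,(0,0,255)),(-45,(0,255,0))):
  pts=[((proj('side',bar(ph,a,0,.034))+[.7,-.5]-[292,232]+.5)*16).astype(int) for a in(.04,-.026)]
  cv2.line(img,tuple(map(int,pts[0])),tuple(map(int,pts[1])),col,1)
cv2.imwrite('pics/s22o.png',img)
"
```

```text
(no output)
```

View pics/s22o.png

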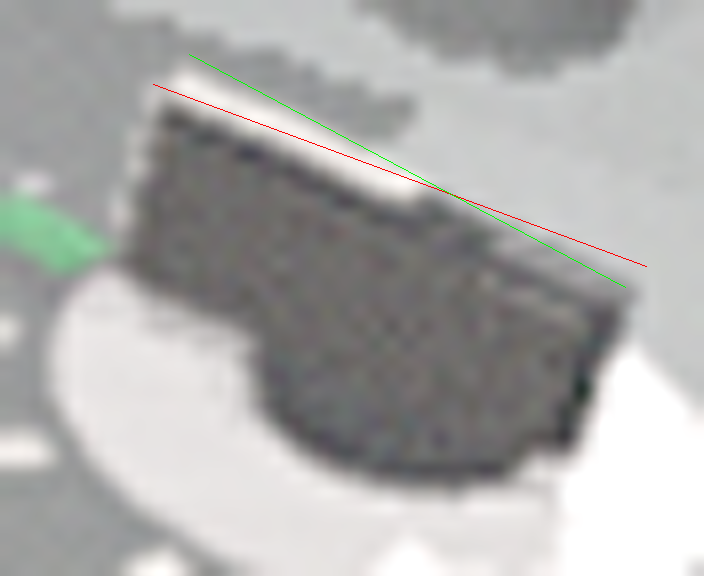

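Request:
servo_tool([
  {"slide": [0, 1, -0.5], "spin": 0},
  {"slide": [0, 1, -0.5], "spin": 0},
  {"slide": [0, 1, -0.3], "spin": 0},
  {"slide": [0, 1, 0], "spin": 0},
  {"slide": [0, 1, 0], "spin": 0},
  {"slide": [0, 1, 0], "spin": 0},
])

```text
time_s: 11.1
tcp_pos: [0.4797, -0.1907, 0.2159]
ee_rot: [[0.999, -0.002, -0.051], [-0.002, -1.0, -0.001], [-0.051, 0.001, -0.999]]
wrist_force: [0.3, 0.1, 0.4]
gripper_width: 0.008
```

```bash
python3 -c "
import cv2,numpy as np
from station import optics
from h import *
from fit import proj
c=optics.capture('top')
f=c['frame'][215:265,190:260,::-1]
img=cv2.resize(f,None,fx=10,fy=10,interpolation=cv2.INTER_CUBIC)
cv2.imwrite('pics/t23.png',img)
for ph,col in((-30,(0,0,255)),(-45,(0,255,0))):
  pts=[((proj('top',bar(ph,a,0,.034))-[190,215]+.5)*10) for a in(.04,-.026)]
  print(ph,pts)
where()
"
```

```text
-30 [array([373.66682498, 121.42937359]), array([285.7281227, 421.2718166])]
-45 [array([419.33389095, 141.3386678 ]), array([256.00887231, 408.48734543])]
t 11.15 panel mm [ -65.6 -267.6  150.7] r 0.2755 ang -103.8 F panel [ 0.1  -1.63  0.33] F tool [ 0.4   1.58 -0.36] toolx in panel -13.8 tilt [-0.052 -0.002 -0.999]
```

View pics/t23.png

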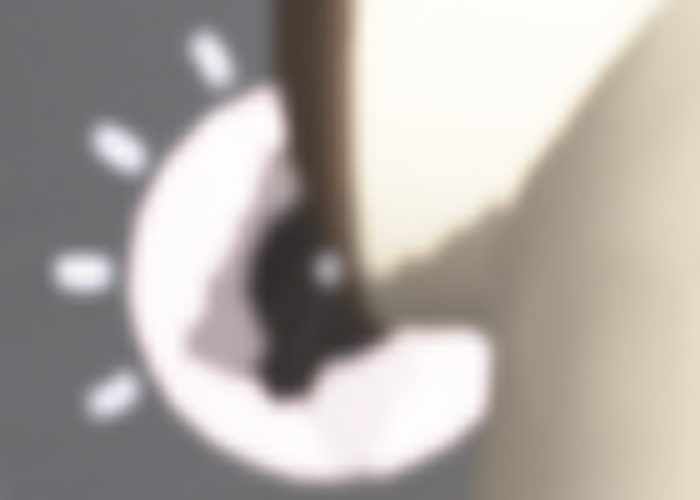

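Still the arm blocks the nose; move further right and down the slope.

Request:
servo_tool([
  {"slide": [-0.3, 1, 0], "spin": 0},
  {"slide": [-0.3, 1, 0], "spin": 0},
  {"slide": [-0.3, 1, 0], "spin": 0},
  {"slide": [-0.3, 1, 0], "spin": 0},
])

```text
time_s: 11.55
tcp_pos: [0.4493, -0.2927, 0.2148]
ee_rot: [[0.998, 0.001, -0.056], [0.001, -1.0, -0.001], [-0.056, 0.0, -0.998]]
wrist_force: [0.6, 0.7, 0.8]
gripper_width: 0.002
```

```bash
python3 -c "
import cv2,numpy as np
from station import optics
from h import *
c=optics.capture('top')
np.save('t24.npy',c['frame'])
f=c['frame'][215:265,190:260,::-1]
img=cv2.resize(f,None,fx=10,fy=10,interpolation=cv2.INTER_CUBIC)
cv2.imwrite('pics/t24.png',img)
where()
"
```

```text
t 11.6 panel mm [-118.9 -359.5  161.1] r 0.3787 ang -108.3 F panel [-0.45 -1.93  1.17] F tool [-0.27  2.03 -1.04] toolx in panel -13.6 tilt [-0.057 -0.001 -0.998]
```

View pics/t24.png

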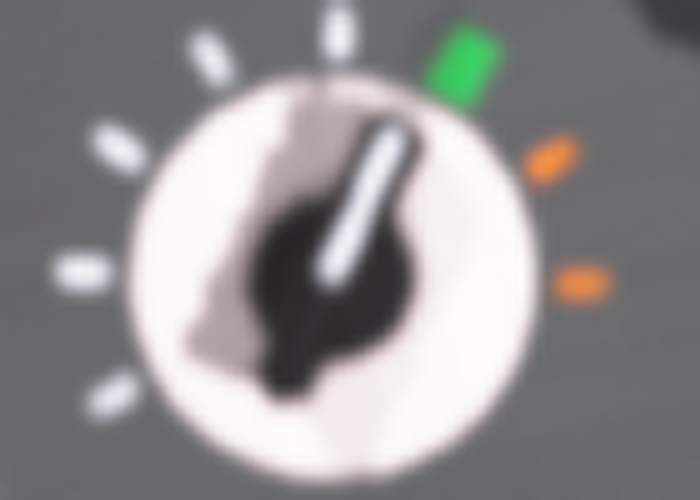

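```bash
python3 -c "
from h import *
t=bar(-40,.036,.028,.017)
go([t[0],t[1],.19],-26.5)
"
```

```text
t 11.6 tcp [ 0.4483 -0.2952  0.2147] ang -0.1 F [-0.21 -2.03  1.05] tgt [0.5502 0.0973 0.19  ] slide units [  4.1  -15.71   0.74] spin units 3.3
```

Request:
servo_tool([
  {"slide": [0.25, -1, -0.02], "spin": 0},
  {"slide": [0.25, -1, -0.02], "spin": 0},
  {"slide": [0.25, -1, -0.02], "spin": 0},
  {"slide": [0.25, -1, -0.02], "spin": 0},
  {"slide": [0.25, -1, -0.02], "spin": 0},
  {"slide": [0.25, -1, -0.02], "spin": 0},
  {"slide": [0.25, -1, -0.02], "spin": 0},
  {"slide": [0.25, -1, -0.02], "spin": 0},
  {"slide": [0.25, -1, -0.02], "spin": 0},
  {"slide": [0.25, -1, -0.02], "spin": 0},
])

```text
time_s: 12.6
tcp_pos: [0.5114, -0.0327, 0.2096]
ee_rot: [[0.998, -0.005, -0.066], [-0.005, -1.0, 0.0], [-0.066, -0.0, -0.998]]
wrist_force: [0.3, 0.6, 0.5]
gripper_width: 0.009
```

Request:
servo_tool([
  {"slide": [0.25, -1, 0], "spin": 0},
  {"slide": [0.25, -1, 0], "spin": 0},
  {"slide": [0.25, -1, 0], "spin": 0},
  {"slide": [0.25, -1, 0], "spin": 0.8},
  {"slide": [0, -0.3, 0], "spin": 0.9},
  {"slide": [0, 0, 0], "spin": 0.9},
  {"slide": [0, 0, 0], "spin": 0.6},
])

```text
time_s: 13.3
tcp_pos: [0.5359, 0.0891, 0.2034]
ee_rot: [[0.895, -0.441, -0.072], [-0.442, -0.897, -0.001], [-0.064, 0.033, -0.997]]
wrist_force: [-0.3, -0.8, 0.6]
gripper_width: 0.003
```

```bash
python3 -c "
from h import *
t=bar(-40,.036,.028,.017)
go([t[0],t[1],.135],-26.5)
"
```

```text
t 13.3 tcp [0.5359 0.0891 0.2034] ang -26.3 F [-0.25 -0.82  0.59] tgt [0.5502 0.0973 0.135 ] slide units [ 0.54 -0.64  2.68] spin units 0.03
```

Request:
servo_tool([
  {"slide": [0.3, -0.6, 0], "spin": 0},
  {"slide": [0.2, 0, 0.9], "spin": 0},
  {"slide": [0, 0, 0.9], "spin": 0},
  {"slide": [0, 0, 0.8], "spin": 0},
])

```text
time_s: 13.7
tcp_pos: [0.55, 0.1019, 0.1366]
ee_rot: [[0.896, -0.438, -0.067], [-0.439, -0.898, 0.0], [-0.061, 0.029, -0.998]]
wrist_force: [0.0, -0.5, -0.1]
gripper_width: 0.002
```

```bash
python3 -c "
from h import *
t=bar(-40,.036,.028,.017)
go(t,-26.5);bf(-40)
"
```

```text
t 13.7 tcp [0.55   0.1019 0.1366] ang -26.1 F [ 0.   -0.52 -0.1 ] tgt [0.5502 0.0973 0.108 ] slide units [0.16 0.13 1.14] spin units 0.05
t 13.7 along 38.3 t 35.9 h 44.7 Ftool [0.2 0.5 0.1] toolx -39.6
```

Request:
servo_tool([
  {"slide": [0.06, 0, 0.6], "spin": 0},
  {"slide": [0.06, 0, 0.4], "spin": 0},
  {"slide": [0, 0.1, 0], "spin": 0},
])

```text
time_s: 14.0
tcp_pos: [0.5465, 0.0998, 0.106]
ee_rot: [[0.897, -0.436, -0.076], [-0.437, -0.899, -0.003], [-0.067, 0.035, -0.997]]
wrist_force: [-0.5, -0.7, -0.1]
gripper_width: 0.003
```

```bash
python3 -c "
from h import *
bf(-40);bf(-45)
"; python3 lt.py t25
```

```text
t 14.0 along 31.4 t 28.4 h 15.7 Ftool [-0.1  0.8  0.1] toolx -39.5
t 14.0 along 28.8 t 31.0 h 15.7 Ftool [-0.1  0.8  0.1] toolx -39.5
```

View pics/t25.png

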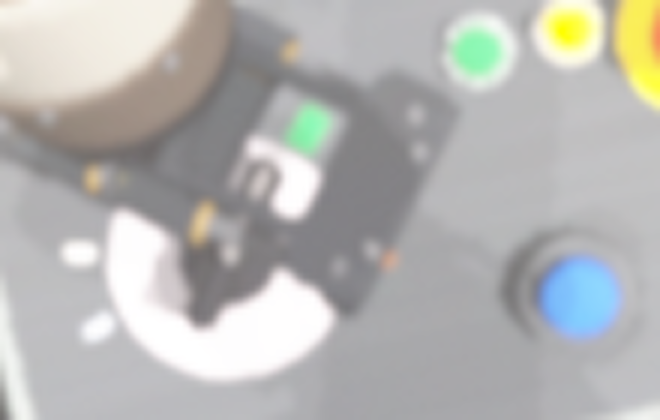

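Request:
servo_tool([
  {"slide": [0.15, 0.15, -0.05], "spin": 0},
  {"slide": [0.05, 0.15, 0], "spin": 0},
])

```text
time_s: 14.25
tcp_pos: [0.5491, 0.0909, 0.1095]
ee_rot: [[0.898, -0.435, -0.072], [-0.436, -0.9, -0.002], [-0.064, 0.033, -0.997]]
wrist_force: [0.6, -0.0, 1.2]
gripper_width: 0.003
```

```bash
python3 -c "
from h import *
bf(-40);bf(-45)
"
```

```text
t 14.25 along 38.1 t 22.0 h 19.1 Ftool [ 0.4 -0.2 -1.2] toolx -39.4
t 14.25 along 36.1 t 25.2 h 19.1 Ftool [ 0.4 -0.2 -1.2] toolx -39.4
```

Request:
servo_tool([
  {"slide": [0, 0.15, 0.05], "spin": 0},
])

```text
time_s: 14.35
tcp_pos: [0.548, 0.0873, 0.1093]
ee_rot: [[0.898, -0.435, -0.07], [-0.436, -0.9, -0.001], [-0.062, 0.031, -0.998]]
wrist_force: [0.2, -0.2, -0.1]
gripper_width: 0.005
```

Request:
servo_tool([
  {"slide": [0, 0.08, 0.03], "spin": 0},
])

```text
time_s: 14.45
tcp_pos: [0.5472, 0.0852, 0.1092]
ee_rot: [[0.897, -0.436, -0.069], [-0.437, -0.9, -0.0], [-0.062, 0.03, -0.998]]
wrist_force: [0.0, 0.3, -0.8]
gripper_width: 0.004
```

```bash
python3 -c "
from h import *
bf(-40);bf(-45)
";python3 lt.py t26
```

```text
t 14.45 along 39.0 t 16.0 h 19.3 Ftool [-0.1 -0.3  0.8] toolx -39.5
t 14.45 along 37.5 t 19.3 h 19.3 Ftool [-0.1 -0.3  0.8] toolx -39.5
```

View pics/t26.png

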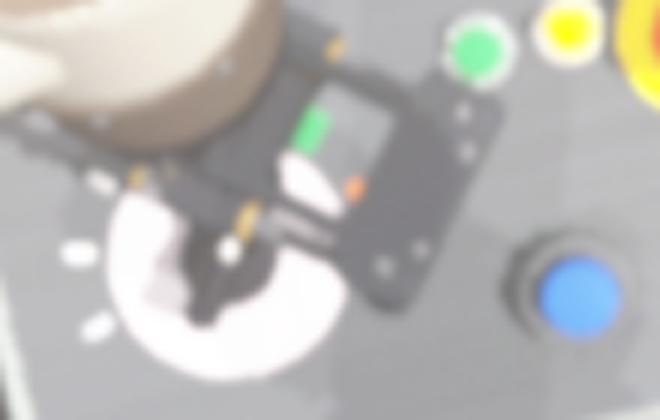

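Request:
servo_tool([
  {"slide": [0, 0.07, 0.03], "spin": 0.3},
])

```text
time_s: 14.6
tcp_pos: [0.5467, 0.0834, 0.1089]
ee_rot: [[0.878, -0.474, -0.067], [-0.475, -0.88, 0.0], [-0.059, 0.032, -0.998]]
wrist_force: [1.1, 0.1, -0.3]
gripper_width: 0.001
```

```bash
python3 -c "
from h import *
bf(-40);bf(-45)
"
```

```text
t 14.6 along 39.3 t 14.2 h 19.3 Ftool [ 1.  -0.6  0.2] toolx -42.0
t 14.6 along 37.9 t 17.6 h 19.3 Ftool [ 1.  -0.6  0.2] toolx -42.0
```

Request:
servo_tool([
  {"slide": [0, 0.07, 0.03], "spin": 0.3},
])

```text
time_s: 14.7
tcp_pos: [0.5459, 0.0817, 0.1085]
ee_rot: [[0.856, -0.512, -0.067], [-0.513, -0.858, 0.0], [-0.057, 0.034, -0.998]]
wrist_force: [0.2, 0.3, 0.6]
gripper_width: 0.008
```

```bash
python3 -c "
from h import *
bf(-40);bf(-45)
";python3 lt.py t27
```

```text
t 14.7 along 39.3 t 12.3 h 19.1 Ftool [-0.  -0.3 -0.6] toolx -44.5
t 14.7 along 38.1 t 15.7 h 19.1 Ftool [-0.  -0.3 -0.6] toolx -44.5
```

View pics/t27.png

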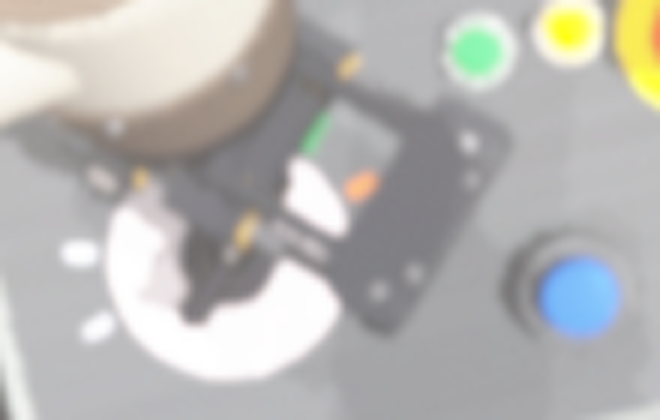

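Request:
servo_tool([
  {"slide": [0, -0.2, -0.03], "spin": 0},
  {"slide": [0, -0.5, -0.05], "spin": 0},
  {"slide": [0, -0.2, -0.8], "spin": 0},
  {"slide": [0, 0, -1], "spin": 0},
  {"slide": [0, 0, -1], "spin": 0},
  {"slide": [0, 0, -0.8], "spin": -0.5},
  {"slide": [0, 0, 0], "spin": -1},
  {"slide": [0, 0, 0], "spin": -1},
  {"slide": [0, 0, 0], "spin": -1},
])

```text
time_s: 15.65
tcp_pos: [0.5689, 0.1082, 0.2049]
ee_rot: [[0.998, -0.024, -0.062], [-0.024, -1.0, 0.001], [-0.062, 0.001, -0.998]]
wrist_force: [-0.1, 0.5, -0.1]
gripper_width: 0.008
```

```bash
python3 -c "
import cv2
from station import optics
f=optics.capture('side')['frame'][232:268,292:336,::-1];f=(255*(f/255.)**.5).astype('uint8')
img=cv2.resize(f,None,fx=16,fy=16,interpolation=cv2.INTER_CUBIC)
cv2.imwrite('pics/s28.png',img)
from h import *
where()
"
```

```text
t 15.7 panel mm [ 86.    4.5 107.4] r 0.0861 ang 3.0 F panel [0.25 0.02 1.09] F tool [-0.06 -0.02 -1.12] toolx in panel -14.7 tilt [-0.063  0.001 -0.998]
```

View pics/s28.png

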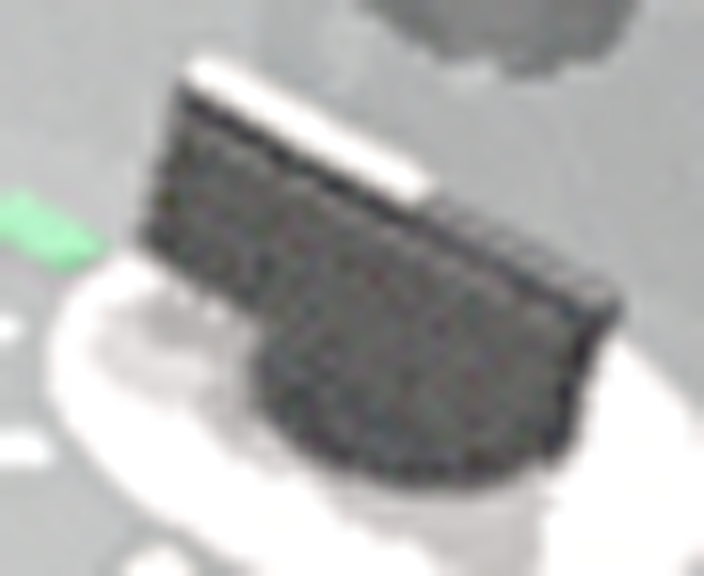

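```bash
python3 -c "
from h import *
t=X[:3]+P@np.array([-.046,-.120,.022]); print(t)
go([t[0],t[1],.16])
"
```

```text
[ 0.48977394 -0.03890096  0.09383891]
t 15.7 tcp [0.5689 0.1082 0.2048] ang -1.2 F [0.01 0.02 1.12] tgt [ 0.4898 -0.0389  0.16  ] slide units [-2.93  5.95  1.98] spin units None
```

Request:
servo_tool([
  {"slide": [-0.45, 0.9, 0], "spin": 0},
  {"slide": [-0.45, 0.9, 0], "spin": 0},
  {"slide": [-0.45, 0.9, 0], "spin": 0},
  {"slide": [-0.45, 0.9, 0], "spin": 0},
  {"slide": [-0.45, 0.9, 0], "spin": 0},
  {"slide": [-0.2, 0.8, 0.3], "spin": 0},
  {"slide": [0, 0.2, 0.4], "spin": 0},
])

```text
time_s: 16.4
tcp_pos: [0.5063, -0.0264, 0.1923]
ee_rot: [[0.998, -0.028, -0.057], [-0.028, -1.0, 0.001], [-0.057, 0.0, -0.998]]
wrist_force: [1.2, 0.4, -0.0]
gripper_width: 0.003
```

```bash
python3 -c "
from h import *
t=X[:3]+P@np.array([-.046,-.120,.022])
go([t[0],t[1],.12])
"
```

```text
t 16.4 tcp [ 0.5063 -0.0264  0.1923] ang -1.6 F [ 1.18  0.36 -0.  ] tgt [ 0.4898 -0.0389  0.12  ] slide units [-0.48  0.52  2.93] spin units None
```

Request:
servo_tool([
  {"slide": [-0.3, 0.4, 0.5], "spin": 0},
  {"slide": [-0.1, 0.1, 0.8], "spin": 0},
  {"slide": [0, 0, 0.9], "spin": 0},
  {"slide": [0, 0, 0.6], "spin": 0},
])

```text
time_s: 16.8
tcp_pos: [0.4952, -0.0372, 0.1212]
ee_rot: [[0.998, -0.034, -0.051], [-0.034, -0.999, 0.002], [-0.051, -0.001, -0.999]]
wrist_force: [-0.1, -0.2, -0.1]
gripper_width: 0.0
```

```bash
python3 -c "
from h import *
t=X[:3]+P@np.array([-.046,-.120,.022])
go(t)
import cv2
from station import optics
c=optics.capture('side')['frame'][190:270,270:370,::-1];cv2.imwrite('pics/s30.png',cv2.resize(c,None,fx=7,fy=7,interpolation=cv2.INTER_CUBIC))
"
```

```text
t 16.8 tcp [ 0.4952 -0.0372  0.1212] ang -2.0 F [-0.12 -0.23 -0.07] tgt [ 0.4898 -0.0389  0.0938] slide units [-0.16  0.08  1.1 ] spin units None
```

View pics/s30.png

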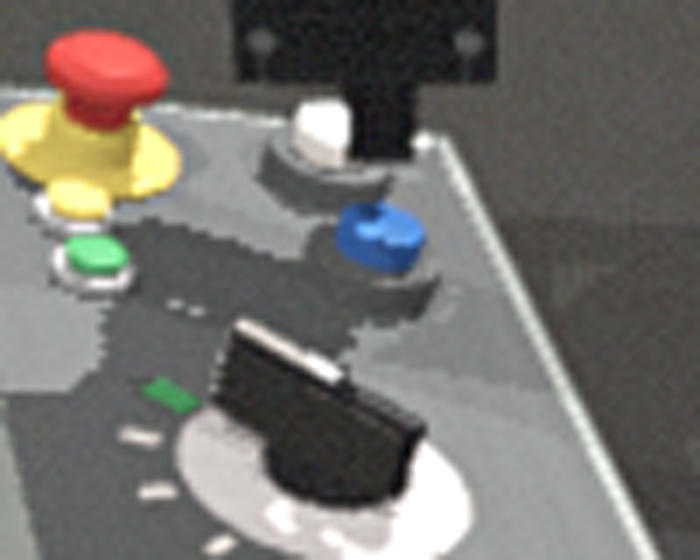

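Request:
servo_tool([
  {"slide": [-0.12, 0.06, 0.4], "spin": 0},
  {"slide": [0, 0, 0.3], "spin": 0},
  {"slide": [0, 0, 0.1], "spin": 0},
])

```text
time_s: 17.15
tcp_pos: [0.4914, -0.0369, 0.098]
ee_rot: [[0.998, -0.035, -0.056], [-0.035, -0.999, 0.001], [-0.056, 0.001, -0.998]]
wrist_force: [0.5, -0.6, 0.7]
gripper_width: 0.001
```

Request:
servo_tool([
  {"slide": [0, 0, 0.15], "spin": 0},
])

```text
time_s: 17.25
tcp_pos: [0.492, -0.0366, 0.0947]
ee_rot: [[0.998, -0.035, -0.054], [-0.035, -0.999, 0.001], [-0.054, 0.001, -0.999]]
wrist_force: [-0.3, -1.5, 3.1]
gripper_width: 0.007
```

Request:
servo_tool([
  {"slide": [0, 0, 0.12], "spin": 0},
])

```text
time_s: 17.35
tcp_pos: [0.4926, -0.0366, 0.0922]
ee_rot: [[0.998, -0.034, -0.053], [-0.034, -0.999, 0.001], [-0.053, 0.001, -0.999]]
wrist_force: [-0.7, -1.4, 4.7]
gripper_width: 0.003
```

```bash
python3 -c "
from h import *
where()
"
```

```text
t 17.35 panel mm [ -43.1 -118.4   19.7] r 0.126 ang -110.0 F panel [ 0.02 -1.15  4.82] F tool [-0.89  1.38 -4.68] toolx in panel -15.5 tilt [-0.053  0.001 -0.999]
```

Contact, button moving; continue until it bottoms (force steps up).

Request:
servo_tool([
  {"slide": [0, 0, 0.12], "spin": 0},
])

```text
time_s: 17.45
tcp_pos: [0.493, -0.0366, 0.0908]
ee_rot: [[0.998, -0.033, -0.052], [-0.033, -0.999, -0.0], [-0.052, 0.002, -0.999]]
wrist_force: [-6.8, 1.9, 21.4]
gripper_width: 0.004
```

Request:
servo_tool([
  {"slide": [0, 0, 0.12], "spin": 0},
])

```text
time_s: 17.55
tcp_pos: [0.4931, -0.0366, 0.0906]
ee_rot: [[0.998, -0.032, -0.052], [-0.032, -0.999, -0.001], [-0.052, 0.003, -0.999]]
wrist_force: [-9.6, 2.6, 25.3]
gripper_width: 0.008
```

```bash
python3 -c "
from h import *
where()
"
```

```text
t 17.55 panel mm [ -43.  -118.6   18.1] r 0.1261 ang -109.9 F panel [-3.24  4.76 26.57] F tool [-10.95  -2.22 -24.78] toolx in panel -15.4 tilt [-0.052 -0.001 -0.999]
```

Request:
servo_tool([
  {"slide": [0, 0, -0.4], "spin": 0},
  {"slide": [0, 0, -0.8], "spin": 0},
  {"slide": [0, 0, -1], "spin": 0},
  {"slide": [0, 0, -1], "spin": 0},
  {"slide": [0, 0.4, -1], "spin": 0},
  {"slide": [-0.3, 1, -0.5], "spin": 0},
  {"slide": [-0.3, 1, 0], "spin": 0},
  {"slide": [-0.3, 1, 0], "spin": 0},
  {"slide": [-0.3, 1, 0], "spin": 0},
  {"slide": [-0.3, 1, 0], "spin": 0},
])

```text
time_s: 18.55
tcp_pos: [0.4597, -0.171, 0.2181]
ee_rot: [[0.999, -0.028, -0.04], [-0.028, -1.0, 0.002], [-0.04, -0.001, -0.999]]
wrist_force: [0.3, 0.5, -0.1]
gripper_width: 0.005
```

Request:
servo_tool([
  {"slide": [-0.3, 1, 0], "spin": 0},
  {"slide": [-0.3, 1, 0], "spin": 0},
  {"slide": [-0.3, 1, 0], "spin": 0},
  {"slide": [-0.3, 1, 0], "spin": 0},
  {"slide": [-0.3, 1, 0], "spin": 0},
])

```text
time_s: 19.05
tcp_pos: [0.4175, -0.2993, 0.2202]
ee_rot: [[0.999, -0.029, -0.034], [-0.029, -1.0, 0.003], [-0.034, -0.002, -0.999]]
wrist_force: [0.4, -0.3, -0.6]
gripper_width: 0.005
```

```bash
python3 -c "
import cv2
from station import optics
c=optics.capture('top')['frame'];cv2.imwrite('pics/t40.png',cv2.resize(c[195:270,185:330,::-1],None,fx=5.5,fy=5.5,interpolation=cv2.INTER_CUBIC))
c=optics.capture('side')['frame'];cv2.imwrite('pics/s40.png',cv2.resize(c[185:310,225:375,::-1],None,fx=4.5,fy=4.5,interpolation=cv2.INTER_CUBIC))
from h import *
where()
"
```

```text
t 19.15 panel mm [-148.7 -357.1  172.7] r 0.3869 ang -112.6 F panel [ 0.43 -0.26 -0.04] F tool [ 0.48  0.13 -0.06] toolx in panel -15.4 tilt [-0.035  0.002 -0.999]
```

View pics/t40.png

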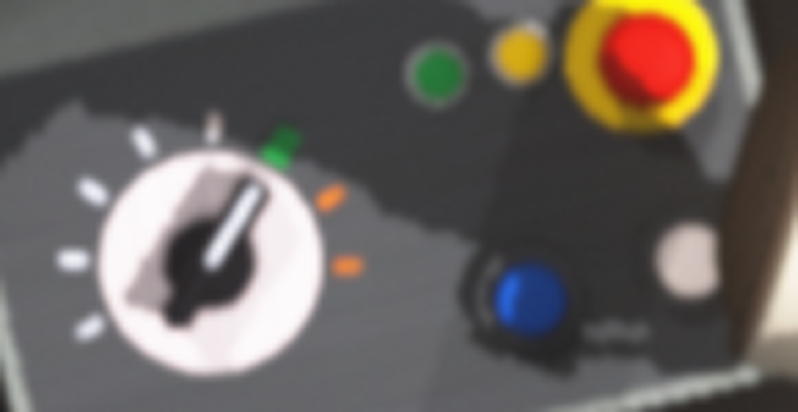

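View pics/s40.png

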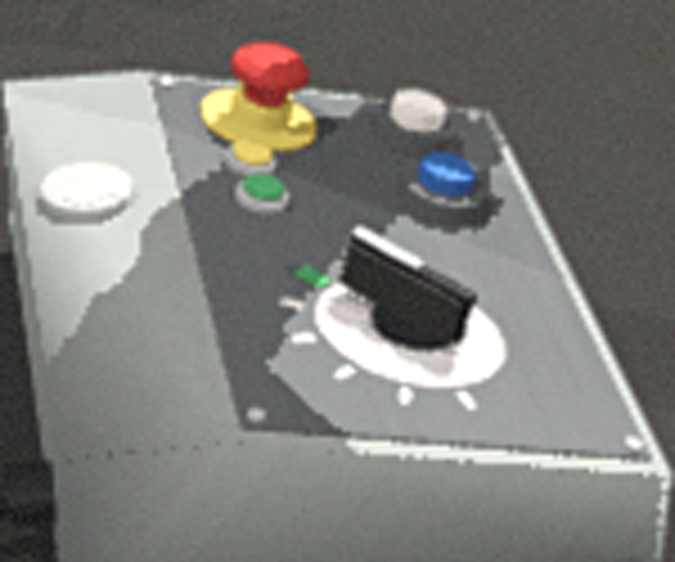

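```bash
python3 -c "
from station import r,sense
print(sense()['time_s'],sense()['joint_velocities'].round(1)); print(r.finish_job())"
```

```text
19.15 [ 2.5 -0.5 -0.8 -0.9  0.1 -2. ]
the job is handed in; nothing more can be done
None
```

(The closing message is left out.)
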